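# Load and close the tissue processor

## Task

Load the bench-top tissue processor for its run: swing its lid up past the balance point so that it stays open by itself, put every cassette lying on the bench into the wire basket and lower the basket level onto the floor of the retort. Then close up: shut the lid, press the toggle clamp's handle fully down, and only then push the start plunger all the way in and let it spring back. Leave the bottle, the slide box and the timer where they stand.

Things in the scene. Friction and masses are not known exactly. Their poses are not given: they have to be found in the camera images.
- processor: Tissue processor: grey housing fixed to the bench, 160 mm deep (x), 283 mm wide (y), deck 95 mm high. Origin on the bench under the retort's centre; x points to its back, y to its left, z up. The retort, a steel well 106 mm (x) by 136 mm (y), rim at z = 95 mm, is centred on the origin; the console deck (y -68 to -195 mm, z 95 mm) right of it has a toggle clamp in front, the plunger behind.
- retort_floor (a point): Centre of the retort's floor, 22 mm above the bench and 73 mm below its rim; axes as the processor's.
- lid (a joint): Angle of the lid (152 x 176 x 10 mm) in rad: 0 shut, 1.45 fully open (nearly upright). Its hinge axis runs along the processor's y at x = +75, z = 100 mm in the processor's frame. Sprung, damped hinge: below about 0.6 (balance point) it sinks shut by itself, above it it rises to 1.45 and stays. Under 3 N at the handle moves it slowly (0.5 rad/s).
- lid_handle (a point): Centre of the lid's handle: a round black bar 12 mm thick, 84 mm long between two posts, along the processor's y, 35 mm out from the lid's front edge and 190 mm from the hinge axis. Lid shut: level with the lid, in front of the housing, 101 mm above the bench, free space below. Lid open: the topmost part, about 290 mm above the bench.
- clamp (a joint): Angle of the toggle clamp's handle in rad: 0 to 0.2 raised (at 0 it points 60 degrees up, to the processor's right), 1.05 fully down (level, pointing right). It stays where it is left (friction, about 1.5 N at the grip). A linked arm, upright beside the retort while raised (top 160 mm above the bench), swings down on the lid's right edge.
- clamp_pivot (a point): Pivot of the clamp handle, at (-52, -124, 118) mm in the processor's frame; the pivot axis runs along the processor's x.
- clamp_grip (a point): A point on the axis of the clamp handle, 55 mm from its pivot, in the middle of its round black rubber grip (14 mm thick, 25 to 85 mm from the pivot). Press it down from above.
- start (a joint): Travel of the sprung start plunger in m: 0 out, 0.008 fully in; about 7 N holds it fully in and it springs back.
- start_top (a point): Centre of the top face of the start plunger, a round grey button 28 mm across in a black collar on the console deck, at about (40, -140) mm in the processor's frame; push it straight down.
- basket_grip (a point): Centre of the handle bar of the loose wire basket (about 180 g), axes the basket's own. Basket: 90 mm (x) by 120 mm (y), walls 40 mm high, 3 mm thick, open on top. The bar, 10 mm square, crosses its middle along x, 59 mm above its underside; each open half beside it is 52 mm (y) by 84 mm (x). It fits the retort x along x, either way round, with 8 mm to spare all round.
- cassette_1_mid (a point): Centre of a flat plastic tissue cassette, 41 mm (its x) by 28 mm (its y), 6 mm thick, 12 g, grey-white; pinch the long sides. Absent in some runs.
- cassette_2_mid (a point): Centre of a flat plastic tissue cassette, 41 mm (its x) by 28 mm (its y), 6 mm thick, 12 g, pink; pinch the long sides. Absent in some runs.
- cassette_3_mid (a point): Centre of a flat plastic tissue cassette, 41 mm (its x) by 28 mm (its y), 6 mm thick, 12 g, blue; pinch the long sides. Absent in some runs.
- cassette_4_mid (a point): Centre of a flat plastic tissue cassette, 41 mm (its x) by 28 mm (its y), 6 mm thick, 12 g, yellow; pinch the long sides. Absent in some runs.
- bottle_3_mid (a point): Centre of a closed reagent bottle with pink contents and white cap, 52 mm across, 100 mm high, standing. Bystander.
- slide_box_mid (a point): Centre of a green and white card box of glass slides, 35 x 86 x 29 mm. Bystander.
- timer_mid (a point): Centre of a white lab timer standing on the bench, 28 x 66 x 58 mm. Bystander.
Mind the look-alikes: they are no part of the job. Of the things that look like the part that bears cassette_2_mid, take the one that is farthest to the robot's left at the start.

How it is judged (in metres and radians):
On the way, in this order (a step that is already met when the one before it is completed fails the run):
1. the lid stands open by itself, not touched by the gripper (value of joint lid above 1.3 rad and contact force between the fingers and lid below 0.05 N), for 0.4 s.
2. the basket stands on the retort floor with every cassette in it (horizontal distance between basket_grip and retort_floor below 0.014 m and z of basket_grip in the frame of retort_floor below 0.064 m and angle between basket_grip's own z axis and vertical below 0.08 rad and x of cassette_1_mid in the frame of basket_grip between -0.042 and 0.042 m and y of cassette_1_mid in the frame of basket_grip between -0.057 and 0.057 m and z of cassette_1_mid in the frame of basket_grip between -0.065 and -0.018 m and x of cassette_2_mid in the frame of basket_grip between -0.042 and 0.042 m and y of cassette_2_mid in the frame of basket_grip between -0.057 and 0.057 m and z of cassette_2_mid in the frame of basket_grip between -0.065 and -0.018 m and x of cassette_3_mid in the frame of basket_grip between -0.042 and 0.042 m and y of cassette_3_mid in the frame of basket_grip between -0.057 and 0.057 m and z of cassette_3_mid in the frame of basket_grip between -0.065 and -0.018 m and x of cassette_4_mid in the frame of basket_grip between -0.042 and 0.042 m and y of cassette_4_mid in the frame of basket_grip between -0.057 and 0.057 m and z of cassette_4_mid in the frame of basket_grip between -0.065 and -0.018 m), for 0.2 s.
3. the lid is shut (value of joint lid below 0.04 rad), for 0.2 s.
4. the clamp handle is fully down, with the lid shut (value of joint lid below 0.04 rad and value of joint clamp above 1 rad), for 0.2 s.
5. the start plunger is pushed fully in, with lid shut and clamp down (all of step 4 and value of joint start above 0.0068 m), for 0.1 s.
At the end, for the whole second after the job is handed in: The basket stands level on the retort floor (centred within 14 mm, bar centre under 64 mm above the floor, tilt under 0.08 rad) with every cassette inside it below its rim; the lid is shut (under 0.04 rad), the clamp handle is down (over 1.0 rad), and the start plunger has sprung back (under 3 mm) (all of step 2 and all of step 4 and value of joint start below 0.003 m and linear speed of basket below 0.03 m/s); the robot touches nothing.
It fails at once if a bystander (bottle, slide box, timer) is moved by more than 40 mm or knocked over (distance of any of bottle_3_mid, slide_box_mid, timer_mid from where it was at the start of the episode above 0.04 m or angle between any of bottle_3_mid, slide_box_mid, timer_mid's own z axis and vertical above 0.6 rad).
Of cassette_1, cassette_2, cassette_3, cassette_4 only 2 to 4 are there at a start; the rules pass over those that are not, and their reading is None.
At some moment in a run one of cassette_1, cassette_2, cassette_3, cassette_4, basket may be knocked a few centimetres aside while the robot is not near it.
It also fails if it takes over 210 s, if anything falls off the work surface, if the arm or the gripper's body presses on something with over 40 N, if the wrist force passes 120 N, or if a joint passes its speed limit or range.

## Robot

A 6-joint arm with a two-finger parallel gripper is mounted at the origin on a cart in front of the work surface, level with it; the furniture and walls round the work are solid. World frame = base frame: x ahead of the robot, y to its left, z up, the work surface at z = 0. Lengths are in m, angles in degrees, forces in N, time in s.
With the tool pointing down it reaches from about 0.3 to 0.75 m from the base axis. Payload 8.5 kg.
Tool frame: the origin (TCP) lies on the centre line of the jaws, within the pads' length; the fingertips stand 19 mm ahead of it and the grasp point (between the pads) is the TCP (env.tcp_to_tips is the z of the fingertips in the tool frame, in m); z points along the fingers, y is the line along which they close (so a half turn about z gives the same grasp; the last joint's range is limited). The gripper opens to 85 mm and grips with 20 to 120 N. Pads are 22 mm wide; open, the fingers measure 114 mm over their backs; the gripper's body (76 mm by 85 mm) begins 54 mm behind the grasp point. The pads swing forward as they close: fully open they stand 13 mm farther back than shut.
Start: joints at [-79.028, 21.807, 74.336, -0, 83.858, -12.336], TCP at [0.218, -0.505, 0.25] pointing down, gripper open.
Joint ranges: [-178.18, 178.18], [-50.72, 133.34], [12.68, 142.11], [-81.47, 261.47], [9.98, 163.14], [-165.26, 165.26]. Speed limits (degrees/s): [136.94, 136.94, 180, 180, 180, 180].

## Interface

Orientations are given as a 3x3 rotation matrix whose columns are the frame's x, y, z axes.
In Python, from rig import env gives the robot as it stands.
- The arm moves only by the tool servo_tool, never from a script. Its argument "steps" is a list of rows, each an object of numbers: "tx", "ty", "tz": the shift along the world's x, y, z in cm; "yaw": the turn about the world's z in degrees; "claw": the finger opening in cm, from 0 to 8.54. In form: [{"tx": .., "ty": .., "tz": .., "yaw": .., "claw": ..}, ...]. A call has 1 to 20 rows; each row shifts and turns the commanded pose from where the row before left it; what a row does not reach is not made up. A row lasts 1/10 s, in which the tool goes at most 50 mm and 8.59 degrees, less where a joint would pass 70% of its speed; a pose out of reach is approached as far as the arm can. A call with a gripper value outside its range is refused whole. The fingers move at their own pace and stop on an object; "newtons" is the grip in N (left out, the last holds). Time passes only in rows, so rows that do not move let the fingers close. It gives the time, the measured TCP pose, the force, the opening and the grip force at its end, in the units of the state.
- env.observe(): the state, without advancing time (a new reading comes with each control period).
- env.get_image(name): name is "scene" or "top"; returns (picture, depth): 400x640x3 uint8, red, green, blue; 400x640 float32, m along the optical axis (not along the pixel's ray), 0 where there is no reading.
- env.camera_model(name): a dict with "fovy" (degrees; the focal length in pixels is half the picture's height over the tangent of half this angle, whatever the lens; pixels are square), "cx", "cy" (the principal point, pixels), "dist_coeffs" ([k1, k2, p1, p2, k3] as OpenCV has them; the pictures are not rectified), "T" (4x4, takes a point from camera to world coordinates). Camera axes: x right, y down, z forward; pixel columns grow to the right and rows downward; lengths in m; the calibration is good to about 2 mm. A picture is of the moment at which its call begins. camera_model takes no time and is no camera call.
- env.close_job(): hands the job in; it is judged then, once.
The state is a dict: "time_s": time; "q": joint angles; "qvel": joint speeds; "joint_efforts": joint torques, N m; "position": TCP position; "tool_rot": TCP orientation; "ft_force": force on the tool from outside, world axes, zero at the start; "wrist_torque": the same for the moment, N m; "grip_width": finger opening in m; "gripper_force": force on a finger pad.
Only numpy, scipy, OpenCV 4.12 (cv2) and the standard library are available. Lean on these libraries where they do the work, as an engineer would, in place of code of your own. Each camera call takes 0.05 s, during which the arm holds its last target. There are 200 camera calls.

## Working session

There is one attempt and no reset: what is moved stays moved. The work goes in short steps, Python scripts to look and compute and a tool call to move; the robot and the scene stay as the last step left them, time stands still between calls to the robot, and variables do not carry over. Pictures are saved under pics/ and viewed, at most 14 in all, crops included, and the job is handed in when it is done.

Besides the shell and the picture viewer there is one more tool, called after ">>>" as a command line: name --argument value ..., lists and objects as JSON in quotes. servo_tool: Moves the arm, as the interface text tells. Its arguments: {"type":"object","properties":{"steps":{"type":"array"},"newtons":{"type":"number"}},"required":["steps"]}

```bash
mkdir -p pics; ls; cat > h.py <<'E'
import numpy as np, cv2
from rig import env
def K(m):
    f=200/np.tan(np.radians(m["fovy"])/2); return np.array([[f,0,m["cx"]],[0,f,m["cy"]],[0,0,1.]])
def shot(n,save=None):
    p,d=env.get_image(n); m=env.camera_model(n)
    if save: cv2.imwrite(f"pics/{save}.png",p[:,:,::-1]); np.savez(f"pics/{save}.npz",p=p,d=d,T=m["T"],n=n)
    return p,d,m
def pts(uv,z,m):
    """pixels + depth -> world"""
    uv=np.array(uv,float).reshape(-1,1,2); n=cv2.undistortPoints(uv,K(m),np.array(m["dist_coeffs"]))[:,0]
    z=np.atleast_1d(z)[:,None]; T=np.array(m["T"]); return (np.hstack([n*z,z]))@T[:3,:3].T+T[:3,3]
def cloud(d,m):
    v,u=np.mgrid[:400,:640]; P=pts(np.stack([u,v],-1).reshape(-1,2),d.ravel(),m).reshape(400,640,3); P[d==0]=np.nan; return P
E
python3 - <<'E'
from h import *
for n in("scene","top"):
    p,d,m=shot(n,n+"0"); print(n,m["fovy"],m["dist_coeffs"],np.round(m["T"],3).tolist(),(d==0).mean())
s=env.observe(); print(s["position"],s["tool_rot"],s["grip_width"],s["ft_force"],s["time_s"])
E
```

```text
pics
scene 52.67162310754002 [-0.07208073  0.          0.          0.          0.        ] [[-0.845, -0.394, 0.36, 0.206], [-0.534, 0.61, -0.585, 0.515], [0.011, -0.687, -0.726, 0.817], [0.0, 0.0, 0.0, 1.0]] 0.00404296875
top 44.941691967932904 [-0.13644133  0.          0.          0.          0.        ] [[-0.021, -0.989, 0.146, 0.383], [-1.0, 0.023, 0.01, -0.049], [-0.013, -0.145, -0.989, 1.221], [0.0, 0.0, 0.0, 1.0]] 0.00377734375
[ 0.21756425 -0.50487219  0.24978892] [[ 9.18399047e-01  3.95655316e-01 -2.45779772e-04]
 [ 3.95655296e-01 -9.18398213e-01  1.26806665e-03]
 [ 2.75993607e-04 -1.26183527e-03 -9.99999166e-01]] 0.08576992941998159 [ 0.37012753  0.27621122 -0.18801169] 0.1
```

View pics/top0.png

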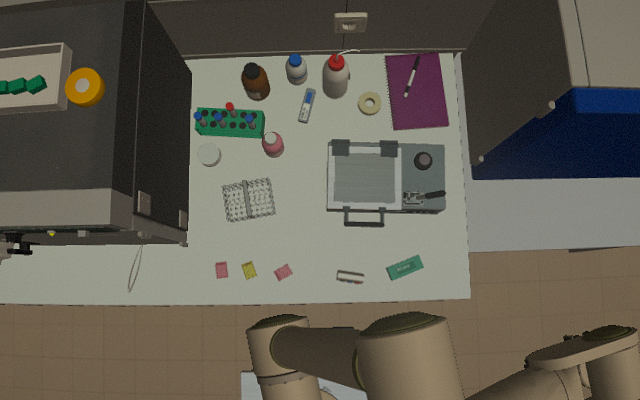

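View pics/scene0.png

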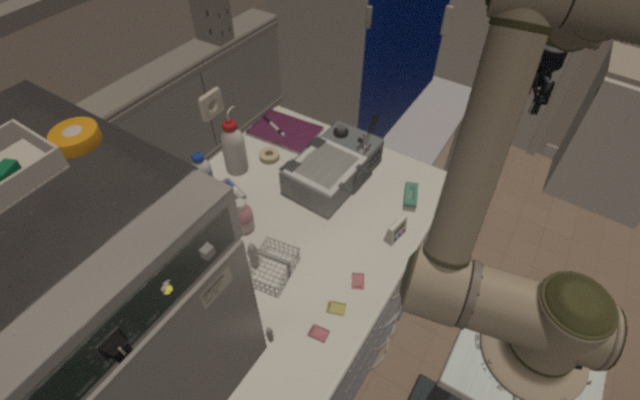

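```bash
python3 - <<'E'
from h import *
z=np.load("pics/top0.npz"); p,d=z["p"],z["d"]; m=env.camera_model("top")
c=cv2.resize(p[170:295,195:325],None,fx=4.6,fy=4.6,interpolation=cv2.INTER_CUBIC); cv2.imwrite("pics/c1.png",cv2.convertScaleAbs(c[:,:,::-1],alpha=1.4))
P=cloud(d,m); hsv=cv2.cvtColor(p,cv2.COLOR_RGB2HSV)
for n,(u,v) in dict(pinkL=(222,270),yel=(249,270),pinkR=(283,272)).items():
    w=np.zeros((400,640),bool); w[v-14:v+15,u-14:u+15]=1
    k=w&(hsv[...,1]>70); 
    q=P[k]; q=q[~np.isnan(q[:,0])]
    r=cv2.minAreaRect((q[:,:2]*1000).astype(np.float32)); print(n,k.sum(),np.round(np.median(q,0),4),r)
for n,(u,v) in dict(bench=(300,240),bottle=(272,145),slide=(405,267),timer=(350,272),handle=(363,223),start=(423,160),hous1=(425,180),lid=(365,180)).items(): print(n,P[v,u].round(4))
E
```

```text
pinkL 163 [0.4002 0.2039 0.0026] ((400.6481018066406, 203.88232421875), (39.09837341308594, 27.426647186279297), 5.807826995849609)
yel 183 [0.3991 0.1344 0.0022] ((399.53936767578125, 134.43531799316406), (39.76864242553711, 30.0538387298584), 19.208797454833984)
pinkR 162 [0.3924 0.0493 0.0019] ((392.2287902832031, 48.50376510620117), (26.98485565185547, 38.74287796020508), 25.670007705688477)
bench [ 0.4724  0.0035 -0.003 ]
bottle [0.6992 0.0645 0.0801]
slide [ 0.3976 -0.2545  0.0294]
timer [ 0.3889 -0.1199  0.0116]
handle [ 0.5005 -0.1479  0.1059]
start [ 0.6434 -0.2925  0.1226]
hous1 [ 0.6017 -0.3014  0.0915]
lid [ 0.6022 -0.1564  0.1042]
```

View pics/c1.png

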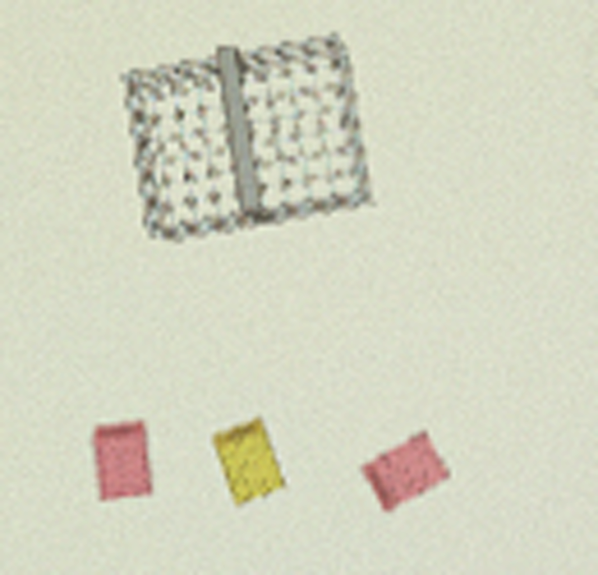

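```bash
cat > proc.py <<'E'
from h import *
E
python3 - <<'E'
from h import *
C={}
for n in("top","scene"):
    z=np.load(f"pics/{n}0.npz"); m=env.camera_model(n); C[n]=cloud(z["d"],m)
    P=C[n]; x,y,zz=P[...,0],P[...,1],P[...,2]
    b=(x>.42)&(x<.47)&(y>-.05)&(y<.2); print(n,"bench z",np.nanmedian(zz[b]),np.nanstd(zz[b]))
    A=(zz>.085)&(zz<.115)&(x>.45)&(x<.75)&(y>-.4)&(y<0.0)
    q=P[A]; 
    print("housing x",np.percentile(q[:,0],[.5,1,5,99,99.5]).round(4),"y",np.percentile(q[:,1],[.3,1,99,99.7]).round(4))
    h=A&(x<.515); q=P[h]; print("handle",len(q),np.percentile(q[:,1],[1,50,99]).round(4),np.percentile(q[:,0],[1,50,99]).round(4),np.percentile(q[:,2],[1,50,90]).round(4))
    # front edge / right edge lines
    body=A&(x>.53)
    for lo in np.arange(-.34,-.07,.03):
        s=body&(y>lo)&(y<lo+.01); 
        if s.sum()>10: print(round(lo,2),np.percentile(x[s],[2,98]).round(4),end=" ")
    print()
    for lo in np.arange(.55,.68,.03):
        s=A&(x>lo)&(x<lo+.01)
        if s.sum()>10: print(round(lo,2),np.percentile(y[s],[1,99]).round(4),end=" ")
    print()
    # basket
    k=(zz>.05)&(zz<.075)&(x>.45)&(x<.66)&(y>.05)&(y<.3); q=P[k]; print("bar",len(q),np.median(q,0).round(4),cv2.minAreaRect((q[:,:2]*1000).astype(np.float32)))
    k=(zz>.015)&(zz<.075)&(x>.45)&(x<.66)&(y>.05)&(y<.3); q=P[k]; print("basket",len(q),cv2.minAreaRect((q[:,:2]*1000).astype(np.float32)))
    k=(zz>.115)&(zz<.2)&(x>.5)&(x<.75)&(y>-.4)&(y<-.2); cc=cv2.connectedComponentsWithStats(k.astype(np.uint8)); 
    for i in range(1,cc[0]):
        if cc[2][i,4]>8: print("tall",P[cc[1]==i].mean(0).round(4),P[cc[1]==i].min(0).round(3),P[cc[1]==i].max(0).round(3))
P=C["top"]; zz=P[...,2]; k=((zz>.0015)&(zz<.02)&(P[...,0]>.3)&(P[...,0]<.9)&(P[...,1]>-.5)&(P[...,1]<.32)).astype(np.uint8)
cc=cv2.connectedComponentsWithStats(k,connectivity=4)
for i in range(1,cc[0]):
    if cc[2][i,4]>60: print(cc[2][i],P[cc[1]==i].mean(0).round(3))
E
```

```text
top bench z -0.001572877379009352 0.0024181176518550916
housing x [0.4946 0.4968 0.5338 0.6989 0.7016] y [-0.3493 -0.3456 -0.0705 -0.0674]
handle 230 [-0.1953 -0.1512 -0.1045] [0.4909 0.4989 0.5136] [0.0981 0.1039 0.1069]
-0.34 [0.5329 0.6879] -0.31 [0.5335 0.6888] -0.28 [0.5346 0.6896] -0.25 [0.5378 0.6913] -0.22 [0.532  0.6982] -0.19 [0.5348 0.692 ] -0.16 [0.5357 0.6951] -0.13 [0.5366 0.6967] -0.1 [0.5395 0.704 ] -0.07 [0.5381 0.6275] 
0.55 [-0.3424 -0.0681] 0.58 [-0.3432 -0.0689] 0.61 [-0.3451 -0.0719] 0.64 [-0.3476 -0.0726] 0.67 [-0.3471 -0.0727] 
bar 392 [0.5676 0.2842 0.0614] ((554.3651733398438, 206.44810485839844), (177.03558349609375, 201.17308044433594), 87.0706558227539)
basket 987 ((552.3883056640625, 179.8740692138672), (231.38665771484375, 201.09625244140625), 86.73869323730469)
tall [ 0.6475 -0.2969  0.1174] [ 0.635 -0.311  0.115] [ 0.659 -0.284  0.123]
tall [ 0.5594 -0.2521  0.1425] [ 0.55  -0.281  0.116] [ 0.572 -0.235  0.159]
tall [ 0.554  -0.2987  0.1598] [ 0.547 -0.324  0.118] [ 0.562 -0.271  0.191]
tall [ 0.5442 -0.264   0.1201] [ 0.542 -0.281  0.115] [ 0.546 -0.
[... 493 characters left out ...]
 -0.0641] 0.61 [-0.3416 -0.0655] 0.64 [-0.3424 -0.0671] 0.67 [-0.3449 -0.0685] 
bar 235 [0.5563 0.1348 0.0627] ((516.3912963867188, 194.28466796875), (70.38117218017578, 219.6845703125), 41.51882553100586)
basket 629 ((549.5847778320312, 190.21231079101562), (102.60645294189453, 263.0464172363281), 22.044292449951172)
tall [ 0.5557 -0.2768  0.1492] [ 0.543 -0.32   0.115] [ 0.573 -0.234  0.192]
tall [ 0.6485 -0.2928  0.1176] [ 0.636 -0.309  0.115] [ 0.661 -0.278  0.122]
[ 386   76   64   55 2826] [ 0.826 -0.313  0.009]
[480  76  13  93 235] [ 0.765 -0.49   0.011]
[298  87  18  37 347] [ 0.825 -0.02   0.009]
[357  92  25  23 366] [ 0.826 -0.183  0.015]
[242 259  15  19  80] [0.404 0.133 0.004]
```

>>> servo_tool --steps '[{"claw": 2.6,"tx": 2,"ty": 2.5,"yaw": 4},{"tx": 2,"ty": 2.5,"yaw": 4},{"tx": 2,"ty": 2.5,"yaw": 4.5},{"tx": 2,"ty": 2.5,"yaw": 4.5},{"tx": 2,"ty": 2.5,"yaw": 4.5},{"tx": 2,"ty": 2.5,"yaw": 4.5},{"tx": 2,"ty": 2.5,"yaw": 5},{"tx": 2,"ty": 2.5,"yaw": 5},{"tx": 2,"ty": 2.5,"yaw": 5},{"tx": 2,"ty": 2.5,"yaw": 5},{"tx": 2,"ty": 2.5,"yaw": 5},{"tx": 2,"ty": 2.5,"yaw": 5},{"tx": 2,"ty": 2.5,"yaw": 5},{"tx": 2.2,"ty": 3.2,"yaw": 4},{},{}]'

```text
invalid input at $.steps[0]: expected keys tx, ty, tz, yaw, claw
```

```bash
python3 - <<'E'
from h import *
m=env.camera_model("top")
# ray-plane for basket bar ends
def ray(uv,z):
    a=pts([uv],1.0,m)[0]; o=np.array(m["T"])[:3,3]; r=a-o; return o+r*(z-o[2])/r[2]
a,b=ray((244.6,180.4),.064),ray((250.4,216.7),.064); print("bar",a.round(4),b.round(4),((a+b)/2).round(4),np.degrees(np.arctan2(*(a-b)[1::-1])))
s=env.observe(); print(s["position"].round(4),np.degrees(np.arctan2(s["tool_rot"][1][1],s["tool_rot"][0][1])),s["grip_width"],s["q"].round(1))
E
```

```text
bar [0.6161 0.134  0.064 ] [0.5263 0.1198 0.064 ] [0.5712 0.1269 0.064 ] 8.998998352527618
[ 0.2176 -0.5049  0.2498] -66.69312962948132 0.08576992941998159 [-79.   21.8  74.4   0.   83.9 -12.3]
```

All keys are needed in every row.

>>> servo_tool --steps '[{"tx": 2,"ty": 2.5,"tz": 0,"yaw": 4,"claw": 2.6},{"tx": 2,"ty": 2.5,"tz": 0,"yaw": 4,"claw": 2.6},{"tx": 2,"ty": 2.5,"tz": 0,"yaw": 4.5,"claw": 2.6},{"tx": 2,"ty": 2.5,"tz": 0,"yaw": 4.5,"claw": 2.6},{"tx": 2,"ty": 2.5,"tz": 0,"yaw": 4.5,"claw": 2.6},{"tx": 2,"ty": 2.5,"tz": 0,"yaw": 4.5,"claw": 2.6},{"tx": 2,"ty": 2.5,"tz": 0,"yaw": 5,"claw": 2.6},{"tx": 2,"ty": 2.5,"tz": 0,"yaw": 5,"claw": 2.6},{"tx": 2,"ty": 2.5,"tz": 0,"yaw": 5,"claw": 2.6},{"tx": 2,"ty": 2.5,"tz": 0,"yaw": 5,"claw": 2.6},{"tx": 2,"ty": 2.5,"tz": 0,"yaw": 5,"claw": 2.6},{"tx": 2,"ty": 2.5,"tz": 0,"yaw": 5,"claw": 2.6},{"tx": 2,"ty": 2.5,"tz": 0,"yaw": 5,"claw": 2.6},{"tx": 2.2,"ty": 3.2,"tz": 0,"yaw": 4,"claw": 2.6},{"tx": 0,"ty": 0,"tz": 0,"yaw": 0,"claw": 2.6},{"tx": 0,"ty": 0,"tz": 0,"yaw": 0,"claw": 2.6}]' --newtons 40

```text
time_s: 1.7
position: [0.4996, -0.1476, 0.2499]
tool_rot: [[0.028, 1.0, -0.001], [1.0, -0.028, 0.0], [0.0, -0.001, -1.0]]
ft_force: [-0.7, -0.1, -0.8]
grip_width: 0.0261
gripper_force: 0.0
```

```bash
cat > st.py <<'E'
from h import *
s=env.observe(); print(s["time_s"],s["position"].round(4),"ang",np.degrees(np.arctan2(s["tool_rot"][1][1],s["tool_rot"][0][1])).round(2),"w",s["grip_width"].round(4),"g",s["gripper_force"],s["q"].round(1),s["ft_force"].round(1))
E
python3 st.py
```

```text
Traceback (most recent call last):
  File "st.py", line 2, in <module>
    s=env.observe(); print(s["time_s"],s["position"].round(4),"ang",np.degrees(np.arctan2(s["tool_rot"][1][1],s["tool_rot"][0][1])).round(2),"w",s["grip_width"].round(4),"g",s["gripper_force"],s["q"].round(1),s["ft_force"].round(1))
                                                                                                                                                 ^^^^^^^^^^^^^^^^^^^^^
AttributeError: 'float' object has no attribute 'round'
```

>>> servo_tool --steps '[{"tx": 0,"ty": 0,"tz": -3,"yaw": 0,"claw": 2.6},{"tx": 0,"ty": 0,"tz": -3,"yaw": 0,"claw": 2.6},{"tx": 0,"ty": 0,"tz": -2,"yaw": 0,"claw": 2.6},{"tx": 0,"ty": 0,"tz": -1.5,"yaw": 0,"claw": 2.6},{"tx": 0,"ty": 0,"tz": -1.5,"yaw": 0,"claw": 2.6},{"tx": 0,"ty": 0,"tz": -1,"yaw": 0,"claw": 2.6},{"tx": 0,"ty": 0,"tz": -1,"yaw": 0,"claw": 2.6},{"tx": 0,"ty": 0,"tz": -1,"yaw": 0,"claw": 2.6},{"tx": 0,"ty": 0,"tz": -0.9,"yaw": 0,"claw": 2.6},{"tx": 0,"ty": 0,"tz": 0,"yaw": 0,"claw": 2.6},{"tx": 0,"ty": 0,"tz": 0,"yaw": 0,"claw": 0.8},{"tx": 0,"ty": 0,"tz": 0,"yaw": 0,"claw": 0.8},{"tx": 0,"ty": 0,"tz": 0,"yaw": 0,"claw": 0.8},{"tx": 0,"ty": 0,"tz": 0,"yaw": 0,"claw": 0.8}]' --newtons 20

```text
time_s: 3.1
position: [0.5016, -0.1482, 0.1024]
tool_rot: [[0.03, 1.0, 0.006], [1.0, -0.03, -0.001], [-0.001, 0.006, -1.0]]
ft_force: [7.4, 1.6, -1.2]
grip_width: 0.0119
gripper_force: 22.8
```

```bash
python3 - <<'E'
import numpy as np
t=np.linspace(0,1.4,29); x=-19*np.cos(t); z=19*np.sin(t)
print([(round(a,2),round(b,2)) for a,b in zip(np.diff(x.round(2)),np.diff(z.round(2)))])
E
```

```text
[(np.float64(0.02), np.float64(0.95)), (np.float64(0.07), np.float64(0.95)), (np.float64(0.12), np.float64(0.94)), (np.float64(0.17), np.float64(0.93)), (np.float64(0.21), np.float64(0.93)), (np.float64(0.26), np.float64(0.91)), (np.float64(0.3), np.float64(0.91)), (np.float64(0.35), np.float64(0.88)), (np.float64(0.39), np.float64(0.86)), (np.float64(0.44), np.float64(0.85)), (np.float64(0.47), np.float64(0.82)), (np.float64(0.52), np.float64(0.8)), (np.float64(0.55), np.float64(0.77)), (np.float64(0.6), np.float64(0.74)), (np.float64(0.63), np.float64(0.71)), (np.float64(0.66), np.float64(0.68)), (np.float64(0.7), np.float64(0.64)), (np.float64(0.73), np.float64(0.61)), (np.float64(0.76), np.float64(0.57)), (np.float64(0.78), np.float64(0.54)), (np.float64(0.82), np.float64(0.49)), (np.float64(0.83), np.float64(0.45)), (np.float64(0.86), np.float64(0.41)), (np.float64(0.88), np.float64(0.37)), (np.float64(0.89), np.float64(0.32)), (np.float64(0.91), np.float64(0.28)), (np.float64(0.92), np.float64(0.23)), (np.float64(0.93), np.float64(0.18))]
```

>>> servo_tool --steps '[{"tx": 0.25,"ty": 0,"tz": 0.95,"yaw": 0,"claw": 0.8},{"tx": 0.07,"ty": 0,"tz": 0.95,"yaw": 0,"claw": 0.8},{"tx": 0.12,"ty": 0,"tz": 0.94,"yaw": 0,"claw": 0.8},{"tx": 0.17,"ty": 0,"tz": 0.93,"yaw": 0,"claw": 0.8},{"tx": 0.21,"ty": 0,"tz": 0.93,"yaw": 0,"claw": 0.8},{"tx": 0.26,"ty": 0,"tz": 0.91,"yaw": 0,"claw": 0.8},{"tx": 0.3,"ty": 0,"tz": 0.91,"yaw": 0,"claw": 0.8},{"tx": 0.35,"ty": 0,"tz": 0.88,"yaw": 0,"claw": 0.8},{"tx": 0.39,"ty": 0,"tz": 0.86,"yaw": 0,"claw": 0.8},{"tx": 0.44,"ty": 0,"tz": 0.85,"yaw": 0,"claw": 0.8}]'

```text
time_s: 4.1
position: [0.5246, -0.1492, 0.1936]
tool_rot: [[0.03, 1.0, -0.001], [1.0, -0.03, -0.003], [-0.003, -0.001, -1.0]]
ft_force: [-5.9, -8.6, 1.0]
grip_width: 0.0107
gripper_force: 21.7
```

>>> servo_tool --steps '[{"tx": 0.47,"ty": -0.1,"tz": 0.82,"yaw": 0,"claw": 0.8},{"tx": 0.52,"ty": -0.05,"tz": 0.8,"yaw": 0,"claw": 0.8},{"tx": 0.55,"ty": -0.02,"tz": 0.77,"yaw": 0,"claw": 0.8},{"tx": 0.6,"ty": -0.02,"tz": 0.74,"yaw": 0,"claw": 0.8},{"tx": 0.63,"ty": -0.02,"tz": 0.71,"yaw": 0,"claw": 0.8},{"tx": 0.66,"ty": -0.02,"tz": 0.68,"yaw": 0,"claw": 0.8},{"tx": 0.7,"ty": -0.02,"tz": 0.64,"yaw": 0,"claw": 0.8},{"tx": 0.73,"ty": -0.02,"tz": 0.61,"yaw": 0,"claw": 0.8},{"tx": 0.76,"ty": -0.02,"tz": 0.57,"yaw": 0,"claw": 0.8},{"tx": 0.78,"ty": -0.02,"tz": 0.54,"yaw": 0,"claw": 0.8}]'

```text
time_s: 5.1
position: [0.5891, -0.1522, 0.2636]
tool_rot: [[0.031, 1.0, 0.001], [1.0, -0.031, -0.003], [-0.003, 0.001, -1.0]]
ft_force: [-3.3, -4.1, 3.8]
grip_width: 0.0111
gripper_force: 21.6
```

>>> servo_tool --steps '[{"tx": 0.82,"ty": -0.02,"tz": 0.49,"yaw": 0,"claw": 0.8},{"tx": 0.83,"ty": -0.02,"tz": 0.45,"yaw": 0,"claw": 0.8},{"tx": 0.86,"ty": -0.02,"tz": 0.41,"yaw": 0,"claw": 0.8},{"tx": 0.88,"ty": -0.02,"tz": 0.37,"yaw": 0,"claw": 0.8},{"tx": 0.89,"ty": -0.02,"tz": 0.32,"yaw": 0,"claw": 0.8},{"tx": 0.91,"ty": -0.02,"tz": 0.28,"yaw": 0,"claw": 0.8},{"tx": 0.92,"ty": -0.02,"tz": 0.23,"yaw": 0,"claw": 0.8},{"tx": 0.6,"ty": -0.02,"tz": 0.1,"yaw": 0,"claw": 0.8},{"tx": 0,"ty": 0,"tz": 0,"yaw": 0,"claw": 0.8}]'

```text
time_s: 6.0
position: [0.6571, -0.1542, 0.2893]
tool_rot: [[0.031, 1.0, 0.003], [1.0, -0.031, -0.003], [-0.003, 0.003, -1.0]]
ft_force: [0.9, -7.1, 2.9]
grip_width: 0.0109
gripper_force: 22.1
```

>>> servo_tool --steps '[{"tx": 0,"ty": 0,"tz": 0,"yaw": 0,"claw": 3.2},{"tx": 0,"ty": 0,"tz": 0,"yaw": 0,"claw": 3.2},{"tx": 0,"ty": 0,"tz": 1,"yaw": 0,"claw": 3.2},{"tx": 0,"ty": 0,"tz": 2,"yaw": 0,"claw": 3.2},{"tx": 0,"ty": 0,"tz": 3,"yaw": 0,"claw": 3.2},{"tx": -3,"ty": 3,"tz": 1,"yaw": 8,"claw": 4.5},{"tx": -3,"ty": 3,"tz": 0,"yaw": 8,"claw": 4.5},{"tx": -3,"ty": 3,"tz": 0,"yaw": 8,"claw": 4.5},{"tx": -3,"ty": 3,"tz": 0,"yaw": 8,"claw": 4.5},{"tx": -3,"ty": 3,"tz": 0,"yaw": 8,"claw": 4.5},{"tx": -3,"ty": 3,"tz": 0,"yaw": 8,"claw": 4.5},{"tx": -3,"ty": 3,"tz": -2,"yaw": 8,"claw": 4.5},{"tx": -3,"ty": 3,"tz": -2,"yaw": 8,"claw": 4.5},{"tx": -2,"ty": 3,"tz": -2,"yaw": 8,"claw": 4.5},{"tx": 0,"ty": 3,"tz": -2,"yaw": 8,"claw": 4.5},{"tx": 0,"ty": 3,"tz": -2,"yaw": 8,"claw": 4.5},{"tx": 0,"ty": 3,"tz": -2,"yaw": 0,"claw": 4.5},{"tx": 0,"ty": 0,"tz": 0,"yaw": 0,"claw": 4.5}]'

```text
time_s: 7.8
position: [0.3949, 0.2096, 0.2363]
tool_rot: [[-0.998, 0.061, -0.004], [0.061, 0.998, 0.0], [0.004, -0.0, -1.0]]
ft_force: [0.2, -0.1, -0.3]
grip_width: 0.0447
gripper_force: 0.0
```

```bash
sed -i 's/s\["grip_width"\].round(4)/round(float(s["grip_width"]),4)/' st.py; cat > cas.py <<'E'
from h import *
import sys
def blobs(n,p,d,m):
    P=cloud(d,m); hsv=cv2.cvtColor(p,cv2.COLOR_RGB2HSV); out=[]
    for c,(lo,hi) in dict(pink=(165,180),yellow=(22,34)).items():
        k=((hsv[...,0]>=lo)&(hsv[...,0]<=hi)&(hsv[...,1]>70)&(P[...,0]>.3)&(P[...,0]<.65)&(abs(P[...,1])<.32)&(P[...,2]<.05)).astype(np.uint8)
        cc=cv2.connectedComponentsWithStats(k)
        for i in range(1,cc[0]):
            if cc[2][i,4]>50:
                q=P[cc[1]==i]; b=cv2.boxPoints(cv2.minAreaRect((q[:,:2]*1000).astype(np.float32)))
                e=[b[1]-b[0],b[2]-b[1]]; L=max(e,key=np.linalg.norm)
                print(n,c,"px",cc[3][i].round(),cc[2][i,4],"ctr",b.mean(0).round(1),"z",(np.median(q[:,2])*1000).round(1),"long axis ang",np.degrees(np.arctan2(L[1],L[0])).round(1),"size",[round(float(np.linalg.norm(a)),1) for a in e])
if __name__=="__main__":
    for n in("top","scene"):
        p,d,m=shot(n,sys.argv[1]+n); blobs(n,p,d,m)
E
python3 st.py; python3 cas.py a
```

```text
7.8 [0.3949 0.2096 0.2363] ang 86.52 w 0.0447 g 0.0 [ 12.7  12.3  90.9   0.1  77.1 -73.8] [ 0.2 -0.1 -0.3]
top yellow px [249. 270.] 183 ctr [399.5 134.2] z 2.4 long axis ang 19.7 size [30.1, 39.5]
scene yellow px [336. 308.] 188 ctr [401.5 135.6] z 4.0 long axis ang 18.4 size [28.7, 37.2]
```

```bash
python3 - <<'E'
from h import *; import cas
for n in("top","scene"):
    z=np.load(f"pics/{n}0.npz"); cas.blobs(n,z["p"],z["d"],env.camera_model(n))
    z=np.load(f"pics/a{n}.npz"); h=cv2.cvtColor(z["p"],cv2.COLOR_RGB2HSV)
    print(cv2.cvtColor(np.load(f"pics/{n}0.npz")["p"],cv2.COLOR_RGB2HSV)[270 if n=="top" else 333,222 if n=="top" else 319])
E
```

```text
top pink px [221. 271.] 68 ctr [398.4 203.6] z 2.4 long axis ang 7.4 size [25.1, 32.3]
top yellow px [249. 270.] 182 ctr [399.5 134.4] z 2.2 long axis ang 19.2 size [30.1, 39.8]
[  1  89 141]
scene yellow px [336. 308.] 189 ctr [401.1 136. ] z 4.3 long axis ang 20.2 size [29.2, 37.5]
[  1  72 159]
```

View pics/atop.png

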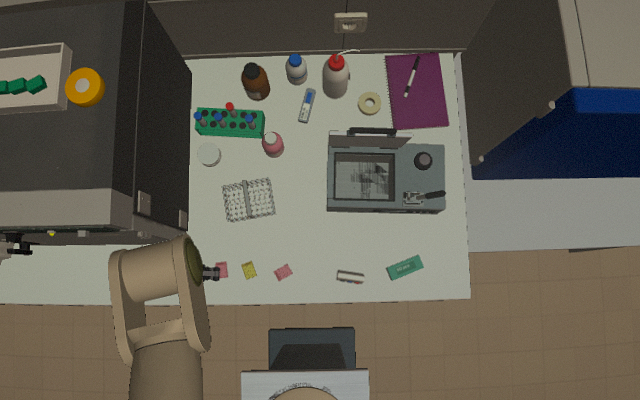

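```bash
sed -i 's/pink=(165,180)/pink=(-8,8)/; s/k=((hsv\[...,0\]>=lo)&(hsv\[...,0\]<=hi)/H=(hsv[...,0].astype(int)+90)%180-90; k=((H>=lo)\&(H<=hi)/; s/>70)&(P/>50)\&(P/' cas.py; python3 - <<'E'
from h import *; import cas
for n in("top","scene"):
    for t in (f"{n}0",f"a{n}"):
        z=np.load(f"pics/{t}.npz"); cas.blobs(t,z["p"],z["d"],env.camera_model(n))
E
```

```text
top0 pink px [221. 270.] 178 ctr [401.  204.4] z 2.2 long axis ang 7.8 size [29.4, 40.2]
top0 pink px [283. 272.] 174 ctr [392.2  48.6] z 1.8 long axis ang -61.4 size [40.0, 27.9]
top0 yellow px [248. 270.] 193 ctr [399.6 134.9] z 2.1 long axis ang 19.2 size [30.9, 41.5]
atop pink px [222. 269.] 139 ctr [401.  204.3] z 2.4 long axis ang 7.5 size [28.8, 40.1]
atop pink px [283. 272.] 179 ctr [392.3  48.2] z 2.0 long axis ang -61.3 size [40.9, 27.8]
atop yellow px [248. 270.] 194 ctr [399.7 134.7] z 2.3 long axis ang 20.7 size [31.0, 40.4]
scene0 pink px [357. 281.] 187 ctr [394.7  49.3] z 3.4 long axis ang -61.4 size [42.1, 26.1]
scene0 pink px [318. 333.] 239 ctr [402.5 205.1] z 4.9 long axis ang 5.2 size [29.6, 39.9]
scene0 yellow px [336. 308.] 216 ctr [401.6 135.4] z 4.4 long axis ang 18.2 size [29.9, 40.2]
ascene pink px [358. 281.] 190 ctr [394.3  49.5] z 3.1 long axis ang -60.4 size [42.5, 26.2]
ascene pink px [318. 333.] 234 ctr [402.6 205.5] z 4.8 long axis ang 7.4 size [29.5, 38.8]
ascene yellow px [336. 308.] 222 ctr [401.4 136.3] z 4.3 long axis ang 20.2 size [30.9, 40.4]
```

```bash
python3 - <<'E'
from h import *
a=cv2.imread("pics/atop.png")[170:230,212:287]; b=cv2.imread("pics/ascene.png")[230:300,240:310]
a=cv2.resize(a,None,fx=5.2,fy=5.2,interpolation=cv2.INTER_CUBIC); b=cv2.resize(b,None,fx=5.2,fy=5.2,interpolation=cv2.INTER_CUBIC)
o=np.zeros((370,790,3),np.uint8); o[:a.shape[0],:a.shape[1]]=a; o[:b.shape[0],400:400+b.shape[1]]=b
cv2.imwrite("pics/c2.png",cv2.convertScaleAbs(o,alpha=1.4))
E
```

```text
(no output)
```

View pics/c2.png

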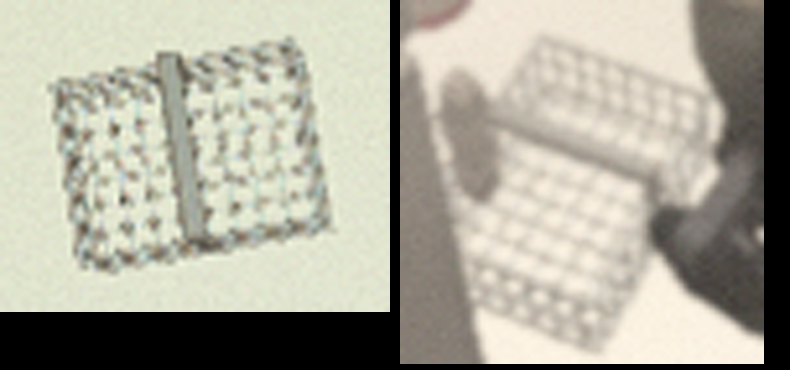

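>>> servo_tool --steps '[{"tx": 0.65,"ty": -0.5,"tz": -3,"yaw": 5,"claw": 4.5},{"tx": 0,"ty": 0,"tz": -4,"yaw": 5,"claw": 4.5},{"tx": 0,"ty": 0,"tz": -4,"yaw": 0,"claw": 4.5},{"tx": 0,"ty": 0,"tz": -4,"yaw": 0,"claw": 4.5},{"tx": 0,"ty": 0,"tz": -3,"yaw": 0,"claw": 4.5},{"tx": 0,"ty": 0,"tz": -2,"yaw": 0,"claw": 4.5},{"tx": 0,"ty": 0,"tz": -1,"yaw": 0,"claw": 4.5},{"tx": 0,"ty": 0,"tz": -0.5,"yaw": 0,"claw": 4.5},{"tx": 0,"ty": 0,"tz": -0.1,"yaw": 0,"claw": 4.5},{"tx": 0,"ty": 0,"tz": 0,"yaw": 0,"claw": 4.5}]'

```text
time_s: 8.9
position: [0.4034, 0.2022, 0.0226]
tool_rot: [[-0.994, -0.11, 0.002], [-0.11, 0.994, 0.0], [-0.002, 0.0, -1.0]]
ft_force: [-0.3, 0.1, -0.2]
grip_width: 0.0453
gripper_force: 0.0
```

>>> servo_tool --steps '[{"tx": -0.15,"ty": 0.2,"tz": -0.25,"yaw": 0,"claw": 4.5},{"tx": 0,"ty": 0,"tz": 0,"yaw": 0,"claw": 2.2},{"tx": 0,"ty": 0,"tz": 0,"yaw": 0,"claw": 2.2},{"tx": 0,"ty": 0,"tz": 0,"yaw": 0,"claw": 2.2},{"tx": 0,"ty": 0,"tz": 0,"yaw": 0,"claw": 2.2},{"tx": 0,"ty": 0,"tz": 1,"yaw": 0,"claw": 2.2},{"tx": 0,"ty": 0,"tz": 3,"yaw": 0,"claw": 2.2},{"tx": 0,"ty": 0,"tz": 4,"yaw": 0,"claw": 2.2},{"tx": 0,"ty": 0,"tz": 4,"yaw": 0,"claw": 2.2}]' --newtons 30

```text
time_s: 9.8
position: [0.401, 0.2041, 0.1412]
tool_rot: [[-0.994, -0.11, -0.0], [-0.11, 0.994, -0.0], [0.0, -0.0, -1.0]]
ft_force: [0.6, -0.1, -0.2]
grip_width: 0.0281
gripper_force: 29.9
```

```bash
python3 - <<'E'
from h import *
def ray(n,uv,z):
    m=env.camera_model(n); a=pts([uv],1.0,m)[0]; o=np.array(m["T"])[:3,3]; r=a-o; return o+r*(z-o[2])/r[2]
for n,e in(("top",[(244.7,180.6),(249.1,216.7)]),("scene",[(257.3,251.2),(289.5,264.0)])):
    a,b=[ray(n,x,.062) for x in e]; print(n,a.round(3),b.round(3),((a+b)/2).round(4),np.degrees(np.arctan2(*(a-b)[1::-1])))
for uv in [(57,85),(292,45),(332,228),(88,268)]: print(ray("top",(uv[0]/5.2+212,uv[1]/5.2+170),.038).round(4))
E
```

```text
top [0.616 0.134 0.062] [0.527 0.123 0.062] [0.5713 0.1286 0.062 ] 6.906245711719585
scene [0.61  0.139 0.062] [0.528 0.127 0.062] [0.5689 0.133  0.062 ] 8.11595549965239
[0.6076 0.1928 0.038 ]
[0.6243 0.0789 0.038 ]
[0.5352 0.0603 0.038 ]
[0.5186 0.1772 0.038 ]
```

>>> servo_tool --steps '[{"tx": 1.5,"ty": -0.4,"tz": 0,"yaw": -8,"claw": 2.2},{"tx": 1.5,"ty": -0.4,"tz": 0,"yaw": -8,"claw": 2.2},{"tx": 1.5,"ty": -0.4,"tz": 0,"yaw": -8,"claw": 2.2},{"tx": 1.5,"ty": -0.4,"tz": 0,"yaw": -8,"claw": 2.2},{"tx": 1.5,"ty": -0.4,"tz": 0,"yaw": -8,"claw": 2.2},{"tx": 1.5,"ty": -0.4,"tz": 0,"yaw": -8,"claw": 2.2},{"tx": 1.5,"ty": -0.4,"tz": 0,"yaw": -8,"claw": 2.2},{"tx": 1.5,"ty": -0.4,"tz": 0,"yaw": -8,"claw": 2.2},{"tx": 1.5,"ty": -0.4,"tz": 0,"yaw": -8,"claw": 2.2},{"tx": 1.5,"ty": -0.4,"tz": 0,"yaw": -8,"claw": 2.2},{"tx": 1.5,"ty": -0.5,"tz": 0,"yaw": -8.3,"claw": 2.2},{"tx": 0,"ty": 0,"tz": 0,"yaw": 0,"claw": 2.2},{"tx": 0,"ty": 0,"tz": 0,"yaw": 0,"claw": 2.2}]'

```text
time_s: 11.1
position: [0.5658, 0.1592, 0.1394]
tool_rot: [[-0.143, 0.99, -0.0], [0.99, 0.143, -0.0], [0.0, -0.0, -1.0]]
ft_force: [-0.8, -0.3, 0.2]
grip_width: 0.0279
gripper_force: 29.9
```

```bash
python3 st.py
```

```text
11.1 [0.5658 0.1592 0.1394] ang 8.2 w 0.0279 g 29.894531071186066 [ 4.2 31.2 77.9  0.  71.  -4. ] [-0.8 -0.3  0.2]
```

>>> servo_tool --steps '[{"tx": 0,"ty": 0,"tz": -2,"yaw": 0,"claw": 2.2},{"tx": 0,"ty": 0,"tz": -2,"yaw": 0,"claw": 2.2},{"tx": 0,"ty": 0,"tz": -1.5,"yaw": 0,"claw": 2.2},{"tx": 0,"ty": 0,"tz": -1.5,"yaw": 0,"claw": 2.2},{"tx": 0,"ty": 0,"tz": -1.5,"yaw": 0,"claw": 2.2},{"tx": 0,"ty": 0,"tz": -1.3,"yaw": 0,"claw": 2.2},{"tx": 0,"ty": 0,"tz": -1,"yaw": 0,"claw": 2.2},{"tx": 0,"ty": 0,"tz": 0,"yaw": 0,"claw": 2.2}]'

```text
time_s: 11.9
position: [0.5655, 0.1593, 0.0302]
tool_rot: [[-0.14, 0.99, -0.002], [0.99, 0.14, -0.0], [0.0, -0.002, -1.0]]
ft_force: [-0.5, 0.2, 0.4]
grip_width: 0.0277
gripper_force: 29.9
```

>>> servo_tool --steps '[{"tx": 0,"ty": 0,"tz": 0,"yaw": 0,"claw": 3.8},{"tx": 0,"ty": 0,"tz": 0,"yaw": 0,"claw": 3.8},{"tx": 0,"ty": 0,"tz": 2,"yaw": 0,"claw": 3.8},{"tx": 0,"ty": 0,"tz": 4,"yaw": 0,"claw": 3.8},{"tx": 0,"ty": 0,"tz": 4,"yaw": 0,"claw": 3.8},{"tx": 0,"ty": 0,"tz": 1,"yaw": -3,"claw": 4.5},{"tx": -1.65,"ty": -0.24,"tz": 0,"yaw": -8,"claw": 4.5},{"tx": -1.65,"ty": -0.24,"tz": 0,"yaw": -8,"claw": 4.5},{"tx": -1.65,"ty": -0.24,"tz": 0,"yaw": -8,"claw": 4.5},{"tx": -1.65,"ty": -0.24,"tz": 0,"yaw": -8,"claw": 4.5},{"tx": -1.65,"ty": -0.24,"tz": 0,"yaw": -8,"claw": 4.5},{"tx": -1.65,"ty": -0.24,"tz": 0,"yaw": -8,"claw": 4.5},{"tx": -1.65,"ty": -0.24,"tz": 0,"yaw": -8,"claw": 4.5},{"tx": -1.65,"ty": -0.24,"tz": 0,"yaw": -8,"claw": 4.5},{"tx": -1.65,"ty": -0.24,"tz": 0,"yaw": -8,"claw": 4.5},{"tx": -1.65,"ty": -0.24,"tz": 0,"yaw": -4,"claw": 4.5},{"tx": 0,"ty": 0,"tz": 0,"yaw": 0,"claw": 4.5},{"tx": 0,"ty": 0,"tz": 0,"yaw": 0,"claw": 4.5}]'

```text
time_s: 13.7
position: [0.402, 0.1352, 0.1418]
tool_rot: [[0.945, 0.327, 0.002], [0.327, -0.945, 0.0], [0.002, 0.001, -1.0]]
ft_force: [0.1, 0.7, 0.3]
grip_width: 0.045
gripper_force: 0.0
```

```bash
python3 st.py; python3 cas.py b; python3 - <<'E'
import cv2,numpy as np
a=cv2.imread("pics/btop.png")[165:290,205:330]; cv2.imwrite("pics/c3.png",cv2.convertScaleAbs(cv2.resize(a,None,fx=4,fy=4,interpolation=cv2.INTER_CUBIC),alpha=1.4))
E
```

```text
13.7 [0.402  0.1352 0.1418] ang -70.89 w 0.045 g 0.0 [  2.5  16.7 103.2   0.   60.   73.4] [0.1 0.7 0.3]
top pink px [238. 205.] 158 ctr [563.5 160. ] z 5.1 long axis ang -82.8 size [38.2, 30.2]
top pink px [283. 272.] 179 ctr [392.2  48.2] z 2.5 long axis ang -62.5 size [40.5, 28.2]
scene pink px [270. 279.] 165 ctr [564.3 164.7] z 8.2 long axis ang -75.8 size [51.8, 29.1]
scene pink px [358. 281.] 188 ctr [394.7  49.2] z 3.1 long axis ang -61.4 size [40.3, 26.0]
scene yellow px [336. 307.] 218 ctr [401.2 136.2] z 4.2 long axis ang 19.4 size [30.7, 39.6]
```

View pics/c3.png

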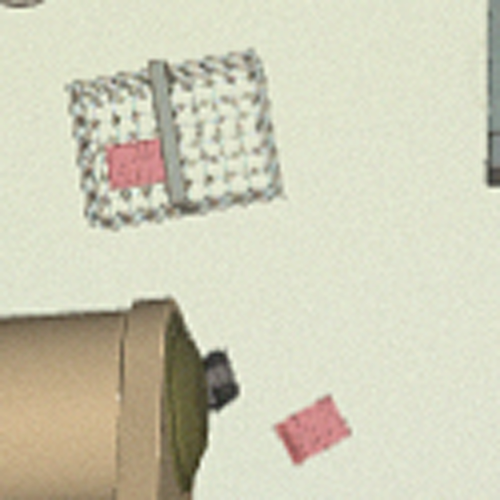

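>>> servo_tool --steps '[{"tx": -0.1,"ty": 0.05,"tz": -3,"yaw": 0,"claw": 4.5},{"tx": 0,"ty": 0,"tz": -4,"yaw": 0,"claw": 4.5},{"tx": 0,"ty": 0,"tz": -3,"yaw": 0,"claw": 4.5},{"tx": 0,"ty": 0,"tz": -1.3,"yaw": 0,"claw": 4.5},{"tx": 0,"ty": 0,"tz": -0.8,"yaw": 0,"claw": 4.5},{"tx": 0,"ty": 0,"tz": 0,"yaw": 0,"claw": 4.5},{"tx": 0,"ty": 0,"tz": 0,"yaw": 0,"claw": 4.5},{"tx": 0,"ty": 0,"tz": 0,"yaw": 0,"claw": 2.2},{"tx": 0,"ty": 0,"tz": 0,"yaw": 0,"claw": 2.2},{"tx": 0,"ty": 0,"tz": 0,"yaw": 0,"claw": 2.2},{"tx": 0,"ty": 0,"tz": 0,"yaw": 0,"claw": 2.2},{"tx": 0,"ty": 0,"tz": 1,"yaw": 0,"claw": 2.2},{"tx": 0,"ty": 0,"tz": 3,"yaw": 0,"claw": 2.2},{"tx": 0,"ty": 0,"tz": 4,"yaw": 0,"claw": 2.2},{"tx": 0,"ty": 0,"tz": 4,"yaw": 0,"claw": 2.2}]'

```text
time_s: 15.3
position: [0.3999, 0.1357, 0.142]
tool_rot: [[0.945, 0.326, -0.0], [0.326, -0.945, 0.0], [-0.0, -0.0, -1.0]]
ft_force: [-0.2, -0.4, -0.4]
grip_width: 0.0278
gripper_force: 29.8
```

>>> servo_tool --steps '[{"tx": 1.75,"ty": -0.38,"tz": 0,"yaw": 8,"claw": 2.2},{"tx": 1.75,"ty": -0.38,"tz": 0,"yaw": 8,"claw": 2.2},{"tx": 1.75,"ty": -0.38,"tz": 0,"yaw": 8,"claw": 2.2},{"tx": 1.75,"ty": -0.38,"tz": 0,"yaw": 8,"claw": 2.2},{"tx": 1.75,"ty": -0.38,"tz": 0,"yaw": 8,"claw": 2.2},{"tx": 1.75,"ty": -0.38,"tz": 0,"yaw": 8,"claw": 2.2},{"tx": 1.75,"ty": -0.38,"tz": 0,"yaw": 8,"claw": 2.2},{"tx": 1.75,"ty": -0.38,"tz": 0,"yaw": 8,"claw": 2.2},{"tx": 1.75,"ty": -0.38,"tz": 0,"yaw": 8,"claw": 2.2},{"tx": 1.75,"ty": -0.38,"tz": 0,"yaw": 7,"claw": 2.2},{"tx": 0,"ty": 0,"tz": 0,"yaw": 0,"claw": 2.2},{"tx": 0,"ty": 0,"tz": -2,"yaw": 0,"claw": 2.2},{"tx": 0,"ty": 0,"tz": -2,"yaw": 0,"claw": 2.2}]'

```text
time_s: 16.6
position: [0.5747, 0.0979, 0.1004]
tool_rot: [[-0.136, 0.991, 0.001], [0.991, 0.136, -0.0], [-0.0, 0.001, -1.0]]
ft_force: [-0.9, 0.3, -0.1]
grip_width: 0.0279
gripper_force: 29.8
```

>>> servo_tool --steps '[{"tx": 0,"ty": 0,"tz": -2,"yaw": 0,"claw": 2.2},{"tx": 0,"ty": 0,"tz": -2,"yaw": 0,"claw": 2.2},{"tx": 0,"ty": 0,"tz": -1.5,"yaw": 0,"claw": 2.2},{"tx": 0,"ty": 0,"tz": -1.5,"yaw": 0,"claw": 2.2},{"tx": 0,"ty": 0,"tz": 0,"yaw": 0,"claw": 2.2},{"tx": 0,"ty": 0,"tz": 0,"yaw": 0,"claw": 3.8},{"tx": 0,"ty": 0,"tz": 0,"yaw": 0,"claw": 3.8},{"tx": 0,"ty": 0,"tz": 2,"yaw": 0,"claw": 3.8},{"tx": 0,"ty": 0,"tz": 4,"yaw": 0,"claw": 3.8},{"tx": 0,"ty": 0,"tz": 4,"yaw": 0,"claw": 3.8},{"tx": 0,"ty": 0,"tz": 2,"yaw": 0,"claw": 3.8},{"tx": 0,"ty": 0,"tz": 0,"yaw": 0,"claw": 3.8}]'

```text
time_s: 17.8
position: [0.5765, 0.0978, 0.1543]
tool_rot: [[-0.139, 0.99, 0.008], [0.99, 0.139, -0.0], [-0.001, 0.008, -1.0]]
ft_force: [0.2, 0.2, -0.2]
grip_width: 0.0381
gripper_force: 0.0
```

>>> servo_tool --steps '[{"tx": -4,"ty": -2,"tz": 0,"yaw": -8,"claw": 3},{"tx": -4,"ty": -2,"tz": 0,"yaw": -8,"claw": 3},{"tx": -4,"ty": -2,"tz": 0,"yaw": -8,"claw": 3},{"tx": -4,"ty": -2,"tz": 0,"yaw": -8,"claw": 3},{"tx": 0,"ty": 0,"tz": 0,"yaw": -8,"claw": 3},{"tx": 0,"ty": 0,"tz": 0,"yaw": -8,"claw": 3},{"tx": 0,"ty": 0,"tz": 0,"yaw": -8,"claw": 3},{"tx": 0,"ty": 0,"tz": 0,"yaw": -8,"claw": 3},{"tx": 0,"ty": 0,"tz": 0,"yaw": -8,"claw": 3},{"tx": 0,"ty": 0,"tz": 0,"yaw": -8,"claw": 3},{"tx": 0,"ty": 0,"tz": 0,"yaw": -8,"claw": 3},{"tx": 0,"ty": 0,"tz": 0,"yaw": -2,"claw": 3}]'

```text
time_s: 19.0
position: [0.4148, 0.0178, 0.1498]
tool_rot: [[0.991, 0.134, -0.001], [0.134, -0.991, 0.0], [-0.001, -0.0, -1.0]]
ft_force: [-0.2, 0.9, -0.2]
grip_width: 0.0301
gripper_force: 0.0
```

```bash
python3 st.py; python3 cas.py e; python3 - <<'E'
import cv2,numpy as np
a=cv2.imread("pics/etop.png")[110:290,205:465]; cv2.imwrite("pics/c4.png",cv2.convertScaleAbs(cv2.resize(a,None,fx=3,fy=3,interpolation=cv2.INTER_CUBIC),alpha=1.4))
E
```

```text
19.0 [0.4148 0.0178 0.1498] ang -82.28 w 0.0301 g 0.0 [-14.   15.3 103.7  -0.   61.1  68.3] [-0.2  0.9 -0.2]
top pink px [238. 206.] 160 ctr [563.6 160.4] z 5.2 long axis ang -84.1 size [37.8, 31.4]
top yellow px [262. 202.] 186 ctr [571.9  99.1] z 4.4 long axis ang -81.7 size [42.7, 30.9]
scene pink px [270. 279.] 161 ctr [564.3 164.6] z 7.8 long axis ang -77.6 size [52.5, 30.4]
scene pink px [357. 281.] 183 ctr [394.5  49.3] z 3.3 long axis ang -61.0 size [40.4, 26.1]
scene yellow px [285. 256.] 63 ctr [574.9  86.6] z 8.7 long axis ang 3.7 size [16.4, 26.7]
scene yellow px [279. 265.] 64 ctr [572.  113.3] z 6.7 long axis ang 6.1 size [15.3, 28.0]
```

View pics/c4.png

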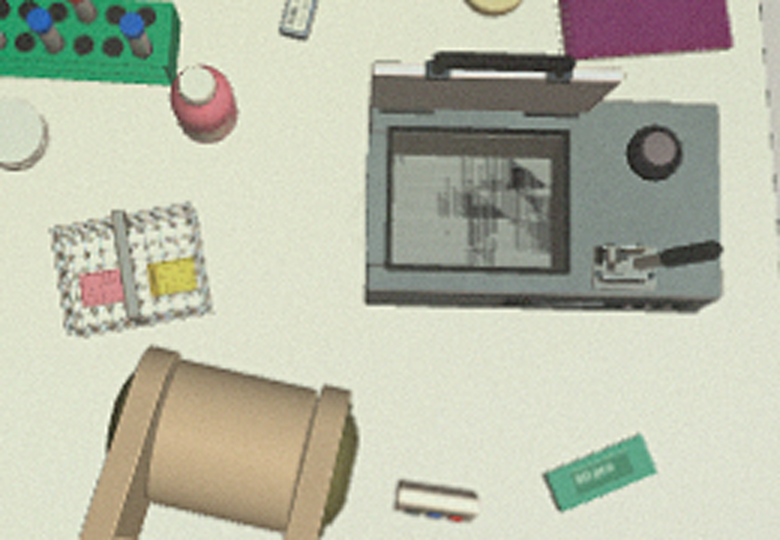

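```bash
python3 - <<'E'
from h import *
m=env.camera_model("top")
def ray(uv,z):
    a=pts([uv],1.0,m)[0]; o=np.array(m["T"])[:3,3]; r=a-o; return o+r*(z-o[2])/r[2]
def g(l,z):
    q=np.array([ray((u/3+205,v/3+110),z) for u,v in l]); print(q[:,:2].round(4).tolist(),q.mean(0).round(4),np.linalg.norm(q-np.roll(q,1,0),axis=1).round(3))
g([(387,127),(571,130),(571,273),(385,268)],.095)
g([(122,211),(133,321)],.062)
z=np.load("pics/etop.npz"); P=cloud(z["d"],m)
k=(P[...,2]<.06)&(P[...,2]>.0)&(P[...,0]>.54)&(P[...,0]<.69)&(P[...,1]>-.24)&(P[...,1]<-.07)
q=P[k]; print(len(q),np.percentile(q,[2,98],axis=0).round(4),cv2.minAreaRect((q[:,:2]*1000).astype(np.float32)))
E
```

```text
[[0.6732, -0.0856], [0.6676, -0.2326], [0.552, -0.2271], [0.5593, -0.0809]] [ 0.613  -0.1566  0.095 ] [0.114 0.147 0.116 0.146]
[[0.6166, 0.1317], [0.5259, 0.1227]] [0.5712 0.1272 0.062 ] [0.091 0.091]
2197 [[ 0.5416 -0.2218  0.0154]
 [ 0.6678 -0.0911  0.0536]] ((602.9177856445312, -147.93539428710938), (147.35960388183594, 130.40530395507812), 86.95765686035156)
```

>>> servo_tool --steps '[{"tx": 3,"ty": 2.5,"tz": 0,"yaw": 0,"claw": 3},{"tx": 3,"ty": 2.5,"tz": 0,"yaw": 0,"claw": 3},{"tx": 3,"ty": 2.5,"tz": 0,"yaw": 0,"claw": 3},{"tx": 3,"ty": 2.5,"tz": 0,"yaw": 0,"claw": 3},{"tx": 2.1,"ty": 0.9,"tz": 0,"yaw": 0,"claw": 3},{"tx": 0,"ty": 0,"tz": -2,"yaw": 0,"claw": 3},{"tx": 0,"ty": 0,"tz": -2,"yaw": 0,"claw": 3},{"tx": 0,"ty": 0,"tz": -2,"yaw": 0,"claw": 3},{"tx": 0,"ty": 0,"tz": -1.5,"yaw": 0,"claw": 3},{"tx": 0,"ty": 0,"tz": -1.4,"yaw": 0,"claw": 3},{"tx": 0,"ty": 0,"tz": 0,"yaw": 0,"claw": 3},{"tx": 0,"ty": 0,"tz": 0,"yaw": 0,"claw": 0.5},{"tx": 0,"ty": 0,"tz": 0,"yaw": 0,"claw": 0.5},{"tx": 0,"ty": 0,"tz": 0,"yaw": 0,"claw": 0.5},{"tx": 0,"ty": 0,"tz": 0,"yaw": 0,"claw": 0.5}]' --newtons 60

```text
time_s: 20.6
position: [0.5564, 0.1267, 0.0618]
tool_rot: [[0.99, 0.139, 0.001], [0.139, -0.99, 0.0], [0.001, 0.0, -1.0]]
ft_force: [-1.2, -0.1, 2.2]
grip_width: 0.0089
gripper_force: 58.7
```

```bash
python3 st.py; python3 - <<'E'
import cv2
a=cv2.imread("pics/escene.png")[110:250,260:400]; cv2.imwrite("pics/c5.png",cv2.convertScaleAbs(cv2.resize(a,None,fx=4,fy=4,interpolation=cv2.INTER_CUBIC),alpha=1.4))
E
```

```text
20.6 [0.5564 0.1267 0.0618] ang -81.98 w 0.0089 g 58.7346625328064 [ 0.9 35.3 85.6  0.  59.1 82.9] [-1.2 -0.1  2.2]
```

View pics/c5.png

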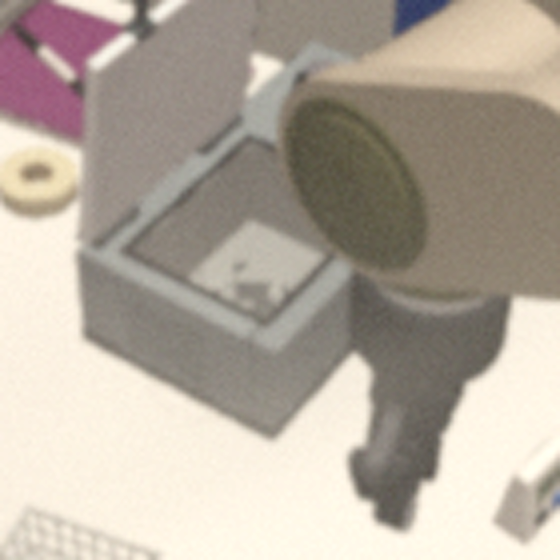

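>>> servo_tool --steps '[{"tx": 0,"ty": 0,"tz": 1,"yaw": 0,"claw": 0.5},{"tx": 0,"ty": 0,"tz": 2,"yaw": 0,"claw": 0.5},{"tx": 0,"ty": 0,"tz": 3,"yaw": 0,"claw": 0.5},{"tx": 0,"ty": 0,"tz": 3,"yaw": 0,"claw": 0.5},{"tx": 0,"ty": 0,"tz": 3,"yaw": 0,"claw": 0.5},{"tx": 0,"ty": 0,"tz": 1,"yaw": 0,"claw": 0.5},{"tx": 0,"ty": -1,"tz": 0,"yaw": -1,"claw": 0.5},{"tx": 0,"ty": -2,"tz": 0,"yaw": -1,"claw": 0.5},{"tx": 0.5,"ty": -3,"tz": 0,"yaw": -1,"claw": 0.5},{"tx": 0.5,"ty": -3,"tz": 0,"yaw": -1,"claw": 0.5},{"tx": 0.5,"ty": -3,"tz": 0,"yaw": -1,"claw": 0.5},{"tx": 0.5,"ty": -3,"tz": 0,"yaw": -1,"claw": 0.5},{"tx": 0.5,"ty": -3,"tz": 0,"yaw": -1,"claw": 0.5},{"tx": 0.5,"ty": -3,"tz": 0,"yaw": -1,"claw": 0.5},{"tx": 0.5,"ty": -3,"tz": 0,"yaw": -1,"claw": 0.5},{"tx": 0.5,"ty": -2.5,"tz": 0,"yaw": -0.8,"claw": 0.5},{"tx": 0.3,"ty": -1.6,"tz": 0,"yaw": 0,"claw": 0.5},{"tx": 0,"ty": 0,"tz": 0,"yaw": 0,"claw": 0.5},{"tx": 0,"ty": 0,"tz": 0,"yaw": 0,"claw": 0.5}]'

```text
time_s: 22.5
position: [0.5989, -0.1539, 0.1902]
tool_rot: [[1.0, -0.031, -0.002], [-0.031, -1.0, 0.001], [-0.002, -0.001, -1.0]]
ft_force: [-0.7, 1.0, -2.1]
grip_width: 0.009
gripper_force: 58.6
```

```bash
python3 st.py; python3 - <<'E'
from h import *
shot("top","f"); shot("scene","fs")
a=cv2.imread("pics/f.png")[120:230,310:460]; b=cv2.imread("pics/fs.png")[70:220,260:400]
a=cv2.resize(a,None,fx=2.6,fy=2.6,interpolation=cv2.INTER_CUBIC); b=cv2.resize(b,None,fx=2.8,fy=2.8,interpolation=cv2.INTER_CUBIC)
o=np.zeros((430,790,3),np.uint8); o[:a.shape[0],:a.shape[1]]=a; o[:b.shape[0],395:395+b.shape[1]]=b
cv2.imwrite("pics/c6.png",cv2.convertScaleAbs(o,alpha=1.4))
E
```

```text
22.5 [ 0.5989 -0.1539  0.1902] ang -91.8 w 0.009 g 58.57800364494324 [-25.4  31.3  68.4   0.   80.5  66.4] [-0.7  1.  -2.1]
```

View pics/c6.png

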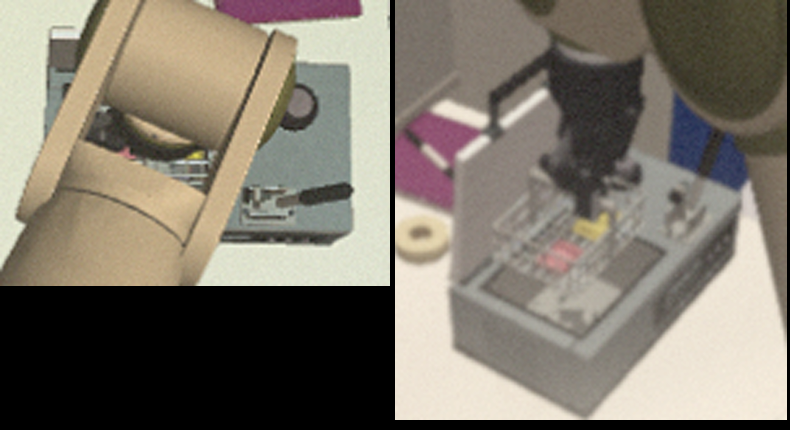

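```bash
python3 - <<'E'
from h import *
for n,f in(("top","f"),("scene","fs")):
    m=env.camera_model(n); P=cloud(np.load(f"pics/{f}.npz")["d"],m).reshape(-1,3)
    P=P[(P[:,0]>.5)&(P[:,0]<.8)&(P[:,1]>-.35)&(P[:,1]<.05)]
    for lo in np.arange(.2,.6,.03):
        q=P[(P[:,2]>lo)&(P[:,2]<lo+.03)]
        if len(q)>5: print(n,round(lo,2),len(q),np.percentile(q[:,0],[2,50,98]).round(3),np.percentile(q[:,1],[2,98]).round(3))
E
```

```text
top 0.2 59 [0.583 0.594 0.677] [-0.193 -0.072]
top 0.23 130 [0.585 0.671 0.679] [-0.121 -0.071]
top 0.26 80 [0.585 0.594 0.606] [-0.121 -0.097]
top 0.29 74 [0.559 0.566 0.596] [-0.175 -0.117]
top 0.32 111 [0.559 0.564 0.59 ] [-0.17  -0.118]
top 0.35 72 [0.557 0.562 0.581] [-0.163 -0.119]
top 0.38 105 [0.527 0.563 0.583] [-0.176 -0.093]
top 0.41 298 [0.526 0.562 0.638] [-0.206 -0.084]
top 0.44 2867 [0.53  0.591 0.645] [-0.216 -0.087]
top 0.47 2507 [0.501 0.533 0.626] [-0.204 -0.056]
scene 0.2 468 [0.585 0.673 0.682] [-0.205 -0.068]
scene 0.23 652 [0.581 0.669 0.68 ] [-0.2   -0.069]
scene 0.26 385 [0.579 0.593 0.675] [-0.204 -0.088]
scene 0.29 382 [0.561 0.595 0.673] [-0.18  -0.113]
scene 0.32 425 [0.562 0.584 0.624] [-0.158 -0.114]
scene 0.35 70 [0.581 0.597 0.622] [-0.127 -0.112]
scene 0.38 240 [0.529 0.595 0.653] [-0.111 -0.054]
scene 0.41 713 [0.503 0.573 0.659] [-0.113 -0.043]
scene 0.44 1065 [0.508 0.582 0.649] [-0.182 -0.044]
scene 0.47 673 [0.518 0.579 0.629] [-0.197 -0.048]
```

>>> servo_tool --steps '[{"tx": 0,"ty": -0.05,"tz": -1,"yaw": 0,"claw": 0.5},{"tx": 0,"ty": 0,"tz": -1,"yaw": 0,"claw": 0.5},{"tx": 0,"ty": 0,"tz": -1,"yaw": 0,"claw": 0.5},{"tx": 0,"ty": 0,"tz": -0.8,"yaw": 0,"claw": 0.5},{"tx": 0,"ty": 0,"tz": -0.7,"yaw": 0,"claw": 0.5},{"tx": 0,"ty": 0,"tz": -0.5,"yaw": 0,"claw": 0.5},{"tx": 0,"ty": 0,"tz": 0,"yaw": 0,"claw": 0.5}]'

```text
time_s: 23.3
position: [0.5991, -0.1547, 0.1404]
tool_rot: [[1.0, -0.031, -0.001], [-0.031, -1.0, 0.001], [-0.001, -0.001, -1.0]]
ft_force: [0.9, -0.7, -1.7]
grip_width: 0.0085
gripper_force: 58.6
```

>>> servo_tool --steps '[{"tx": 0,"ty": 0,"tz": -0.7,"yaw": 0,"claw": 0.5},{"tx": 0,"ty": 0,"tz": -0.7,"yaw": 0,"claw": 0.5},{"tx": 0,"ty": 0,"tz": -0.7,"yaw": 0,"claw": 0.5},{"tx": 0,"ty": 0,"tz": -0.7,"yaw": 0,"claw": 0.5},{"tx": 0,"ty": 0,"tz": -0.7,"yaw": 0,"claw": 0.5},{"tx": 0,"ty": 0,"tz": -0.7,"yaw": 0,"claw": 0.5},{"tx": 0,"ty": 0,"tz": 0,"yaw": 0,"claw": 0.5}]'

```text
time_s: 24.0
position: [0.5989, -0.1546, 0.098]
tool_rot: [[1.0, -0.031, -0.002], [-0.031, -1.0, 0.001], [-0.002, -0.001, -1.0]]
ft_force: [0.5, -0.1, -1.6]
grip_width: 0.0084
gripper_force: 58.6
```

>>> servo_tool --steps '[{"tx": 0,"ty": 0,"tz": -0.4,"yaw": 0,"claw": 0.5},{"tx": 0,"ty": 0,"tz": -0.4,"yaw": 0,"claw": 0.5},{"tx": 0,"ty": 0,"tz": -0.3,"yaw": 0,"claw": 0.5},{"tx": 0,"ty": 0,"tz": -0.2,"yaw": 0,"claw": 0.5},{"tx": 0,"ty": 0,"tz": 0,"yaw": 0,"claw": 0.5}]'

```text
time_s: 24.5
position: [0.5992, -0.1547, 0.0859]
tool_rot: [[1.0, -0.031, -0.0], [-0.031, -1.0, 0.0], [-0.0, -0.0, -1.0]]
ft_force: [0.0, 0.0, -2.5]
grip_width: 0.0086
gripper_force: 58.6
```

>>> servo_tool --steps '[{"tx": 0,"ty": 0,"tz": -0.15,"yaw": 0,"claw": 0.5},{"tx": 0,"ty": 0,"tz": -0.1,"yaw": 0,"claw": 0.5},{"tx": 0,"ty": 0,"tz": 0,"yaw": 0,"claw": 0.5}]'

```text
time_s: 24.8
position: [0.5994, -0.1548, 0.0839]
tool_rot: [[1.0, -0.031, 0.0], [-0.031, -1.0, -0.0], [0.0, 0.0, -1.0]]
ft_force: [0.7, -0.0, -1.4]
grip_width: 0.0087
gripper_force: 58.7
```

>>> servo_tool --steps '[{"tx": 0,"ty": 0,"tz": -0.15,"yaw": 0,"claw": 0.5},{"tx": 0,"ty": 0,"tz": -0.1,"yaw": 0,"claw": 0.5},{"tx": 0,"ty": 0,"tz": 0,"yaw": 0,"claw": 0.5}]'

```text
time_s: 25.1
position: [0.5994, -0.1549, 0.0837]
tool_rot: [[1.0, -0.031, 0.002], [-0.031, -1.0, -0.001], [0.002, 0.001, -1.0]]
ft_force: [-7.2, 2.8, 17.0]
grip_width: 0.0085
gripper_force: 61.0
```

>>> servo_tool --steps '[{"tx": 0,"ty": 0,"tz": 0.3,"yaw": 0,"claw": 2.6},{"tx": 0,"ty": 0,"tz": 0,"yaw": 0,"claw": 2.6},{"tx": 0,"ty": 0,"tz": 0,"yaw": 0,"claw": 2.6},{"tx": 0,"ty": 0,"tz": 1,"yaw": 0,"claw": 2.6},{"tx": 0,"ty": 0,"tz": 2,"yaw": 0,"claw": 2.6},{"tx": 0,"ty": 0,"tz": 3,"yaw": 0,"claw": 2.6},{"tx": 0,"ty": 0,"tz": 4,"yaw": 0,"claw": 2.6},{"tx": -1,"ty": 0,"tz": 4,"yaw": 0,"claw": 2.6},{"tx": -4,"ty": 0,"tz": 4,"yaw": 8,"claw": 2.6},{"tx": -4,"ty": 0,"tz": 4,"yaw": 8,"claw": 2.6},{"tx": -4,"ty": 3,"tz": 4,"yaw": 8,"claw": 2.6},{"tx": -3,"ty": 4,"tz": 2,"yaw": 8,"claw": 2.6},{"tx": -2,"ty": 4,"tz": 0,"yaw": 8,"claw": 2.6},{"tx": 0,"ty": 4,"tz": 0,"yaw": 8,"claw": 2.6},{"tx": 0,"ty": 4,"tz": 0,"yaw": 8,"claw": 2.6},{"tx": 0,"ty": 4,"tz": 0,"yaw": 8,"claw": 2.6},{"tx": 0,"ty": 0,"tz": 0,"yaw": 8,"claw": 2.6},{"tx": 0,"ty": 0,"tz": 0,"yaw": 8,"claw": 2.6},{"tx": 0,"ty": 0,"tz": 0,"yaw": 8,"claw": 2.6},{"tx": 0,"ty": 0,"tz": 0,"yaw": 2,"claw": 2.6}]'

```text
time_s: 27.1
position: [0.4393, 0.0659, 0.3453]
tool_rot: [[0.027, 1.0, 0.001], [1.0, -0.027, -0.0], [-0.0, 0.001, -1.0]]
ft_force: [0.1, -0.8, 0.4]
grip_width: 0.0256
gripper_force: 0.0
```

```bash
python3 st.py; python3 - <<'E'
from h import *
shot("top","g"); shot("scene","gs")
a=cv2.imread("pics/g.png")[110:240,300:460]; b=cv2.imread("pics/gs.png")[70:220,260:400]
a=cv2.resize(a,None,fx=3,fy=3,interpolation=cv2.INTER_CUBIC); b=cv2.resize(b,None,fx=2.2,fy=2.2,interpolation=cv2.INTER_CUBIC)
o=np.zeros((400,800,3),np.uint8); o[:a.shape[0],:a.shape[1]]=a; o[:b.shape[0],485:485+b.shape[1]]=b
cv2.imwrite("pics/c7.png",cv2.convertScaleAbs(o,alpha=1.4))
for n,f in(("top","g"),("scene","gs")):
    P=cloud(np.load(f"pics/{f}.npz")["d"],env.camera_model(n)); x,y,z=np.moveaxis(P,-1,0)
    k=(z>.27)&(z<.31)&(x>.63)&(x<.72)&(abs(y+.155)<.06); q=P[k]; print(n,"handle",len(q),np.percentile(q,[3,50,97],axis=0).round(3).tolist())
    k=(z>.073)&(z<.092)&(x>.57)&(x<.655)&(abs(y+.155)<.02); q=P[k]; print("bar",len(q),np.median(q,0).round(4),np.percentile(q,[3,97],axis=0).round(3).tolist())
E
```

```text
27.1 [0.4393 0.0659 0.3453] ang -1.52 w 0.0256 g 0.0 [-6.8  7.6 78.4 -0.  93.9 -5.3] [ 0.1 -0.8  0.4]
top handle 284 [[0.661, -0.2, 0.285], [0.666, -0.156, 0.291], [0.674, -0.115, 0.295]]
bar 147 [ 0.6091 -0.1553  0.0833] [[0.574, -0.16, 0.077], [0.652, -0.151, 0.088]]
scene handle 193 [[0.663, -0.197, 0.272], [0.667, -0.148, 0.292], [0.675, -0.109, 0.296]]
bar 100 [ 0.6214 -0.1516  0.0849] [[0.577, -0.158, 0.076], [0.652, -0.148, 0.088]]
```

View pics/c7.png

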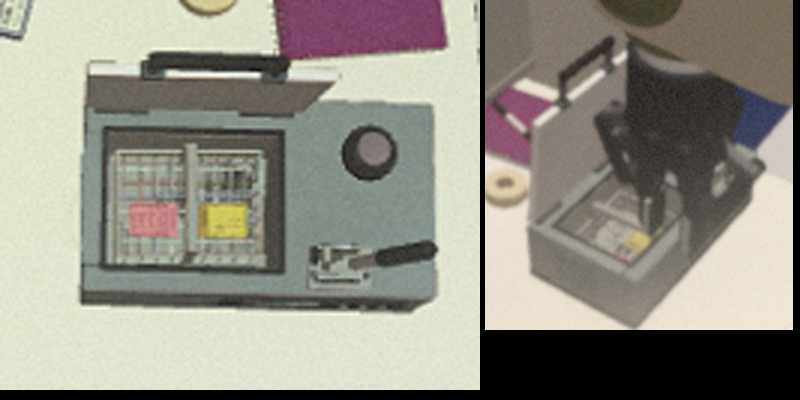

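>>> servo_tool --steps '[{"tx": 2,"ty": -2,"tz": 1.5,"yaw": 0,"claw": 3.2},{"tx": 2.3,"ty": -2.3,"tz": 0,"yaw": 0,"claw": 3.2},{"tx": 2.3,"ty": -2.3,"tz": 0,"yaw": 0,"claw": 3.2},{"tx": 2.3,"ty": -2.3,"tz": 0,"yaw": 0,"claw": 3.2},{"tx": 2.3,"ty": -2.3,"tz": 0,"yaw": 0,"claw": 3.2},{"tx": 2.3,"ty": -2.3,"tz": 0,"yaw": 0,"claw": 3.2},{"tx": 2.3,"ty": -2.3,"tz": 0,"yaw": 0,"claw": 3.2},{"tx": 2.3,"ty": -2.3,"tz": 0,"yaw": 0,"claw": 3.2},{"tx": 2.3,"ty": -2.3,"tz": 0,"yaw": 0,"claw": 3.2},{"tx": 2.4,"ty": -2,"tz": 0,"yaw": 0,"claw": 3.2},{"tx": 0,"ty": 0,"tz": 0,"yaw": 0,"claw": 3.2},{"tx": 0,"ty": 0,"tz": 0,"yaw": 0,"claw": 3.2}]' --newtons 25

```text
time_s: 28.4
position: [0.6676, -0.1584, 0.3592]
tool_rot: [[0.033, 0.999, -0.001], [0.999, -0.033, 0.0], [0.0, -0.001, -1.0]]
ft_force: [0.7, 0.2, -0.1]
grip_width: 0.0323
gripper_force: 0.0
```

>>> servo_tool --steps '[{"tx": 0,"ty": 0,"tz": -2,"yaw": 0,"claw": 3.2},{"tx": 0,"ty": 0,"tz": -2,"yaw": 0,"claw": 3.2},{"tx": 0,"ty": 0,"tz": -1.5,"yaw": 0,"claw": 3.2},{"tx": 0,"ty": 0,"tz": -1.4,"yaw": 0,"claw": 3.2},{"tx": 0,"ty": 0,"tz": 0,"yaw": 0,"claw": 3.2},{"tx": 0,"ty": 0,"tz": 0,"yaw": 0,"claw": 0.8},{"tx": 0,"ty": 0,"tz": 0,"yaw": 0,"claw": 0.8},{"tx": 0,"ty": 0,"tz": 0,"yaw": 0,"claw": 0.8},{"tx": 0,"ty": 0,"tz": 0,"yaw": 0,"claw": 0.8}]'

```text
time_s: 29.3
position: [0.6678, -0.1578, 0.2924]
tool_rot: [[0.031, 1.0, 0.003], [1.0, -0.031, -0.0], [-0.0, 0.003, -1.0]]
ft_force: [-0.1, 3.9, 5.1]
grip_width: 0.0111
gripper_force: 24.7
```

```bash
python3 - <<'E'
import numpy as np
t=np.linspace(1.45,.05,29); x=-19*np.cos(t); z=19*np.sin(t)
print([(float(round(a,2)),float(round(b,2))) for a,b in zip(np.diff(x.round(2)),np.diff(z.round(2)))])
E
```

```text
[(-0.94, -0.14), (-0.93, -0.18), (-0.92, -0.23), (-0.91, -0.28), (-0.89, -0.32), (-0.88, -0.37), (-0.86, -0.41), (-0.83, -0.45), (-0.82, -0.49), (-0.78, -0.54), (-0.76, -0.57), (-0.73, -0.61), (-0.7, -0.64), (-0.66, -0.68), (-0.63, -0.71), (-0.6, -0.74), (-0.55, -0.77), (-0.52, -0.8), (-0.47, -0.82), (-0.44, -0.85), (-0.39, -0.86), (-0.35, -0.88), (-0.3, -0.91), (-0.26, -0.91), (-0.21, -0.93), (-0.17, -0.93), (-0.12, -0.94), (-0.07, -0.95)]
```

>>> servo_tool --steps '[{"tx": -0.94,"ty": 0.03,"tz": -0.14,"yaw": 0,"claw": 0.8},{"tx": -0.93,"ty": 0.03,"tz": -0.18,"yaw": 0,"claw": 0.8},{"tx": -0.92,"ty": 0.03,"tz": -0.23,"yaw": 0,"claw": 0.8},{"tx": -0.91,"ty": 0.03,"tz": -0.28,"yaw": 0,"claw": 0.8},{"tx": -0.89,"ty": 0.03,"tz": -0.32,"yaw": 0,"claw": 0.8},{"tx": -0.88,"ty": 0.03,"tz": -0.37,"yaw": 0,"claw": 0.8},{"tx": -0.86,"ty": 0.03,"tz": -0.41,"yaw": 0,"claw": 0.8},{"tx": -0.83,"ty": 0.03,"tz": -0.45,"yaw": 0,"claw": 0.8},{"tx": -0.82,"ty": 0.03,"tz": -0.49,"yaw": 0,"claw": 0.8},{"tx": -0.78,"ty": 0.03,"tz": -0.54,"yaw": 0,"claw": 0.8},{"tx": -0.76,"ty": 0.03,"tz": -0.57,"yaw": 0,"claw": 0.8},{"tx": -0.73,"ty": 0.03,"tz": -0.61,"yaw": 0,"claw": 0.8},{"tx": -0.7,"ty": 0.03,"tz": -0.64,"yaw": 0,"claw": 0.8},{"tx": -0.66,"ty": 0.02,"tz": -0.68,"yaw": 0,"claw": 0.8}]'

```text
time_s: 30.7
position: [0.5514, -0.1534, 0.2319]
tool_rot: [[0.031, 1.0, 0.001], [1.0, -0.031, 0.001], [0.001, 0.001, -1.0]]
ft_force: [0.0, 4.6, 1.9]
grip_width: 0.0108
gripper_force: 25.2
```

>>> servo_tool --steps '[{"tx": -0.63,"ty": 0.02,"tz": -0.71,"yaw": 0,"claw": 0.8},{"tx": -0.6,"ty": 0.02,"tz": -0.74,"yaw": 0,"claw": 0.8},{"tx": -0.55,"ty": 0.02,"tz": -0.77,"yaw": 0,"claw": 0.8},{"tx": -0.52,"ty": 0.02,"tz": -0.8,"yaw": 0,"claw": 0.8},{"tx": -0.47,"ty": 0.01,"tz": -0.82,"yaw": 0,"claw": 0.8},{"tx": -0.44,"ty": 0.01,"tz": -0.85,"yaw": 0,"claw": 0.8},{"tx": -0.39,"ty": 0.01,"tz": -0.86,"yaw": 0,"claw": 0.8},{"tx": -0.35,"ty": 0.01,"tz": -0.88,"yaw": 0,"claw": 0.8},{"tx": -0.3,"ty": 0,"tz": -0.91,"yaw": 0,"claw": 0.8},{"tx": -0.26,"ty": 0,"tz": -0.91,"yaw": 0,"claw": 0.8},{"tx": -0.21,"ty": 0,"tz": -0.93,"yaw": 0,"claw": 0.8},{"tx": -0.17,"ty": 0,"tz": -0.93,"yaw": 0,"claw": 0.8}]'

```text
time_s: 31.9
position: [0.5031, -0.1522, 0.1305]
tool_rot: [[0.032, 0.999, 0.002], [1.0, -0.032, 0.001], [0.001, 0.002, -1.0]]
ft_force: [5.9, 6.5, -0.1]
grip_width: 0.0111
gripper_force: 24.5
```

>>> servo_tool --steps '[{"tx": -0.08,"ty": 0,"tz": -0.95,"yaw": 0,"claw": 0.8},{"tx": -0.03,"ty": 0,"tz": -0.95,"yaw": 0,"claw": 0.8},{"tx": 0,"ty": 0,"tz": -0.8,"yaw": 0,"claw": 0.8},{"tx": 0,"ty": 0,"tz": 0,"yaw": 0,"claw": 0.8},{"tx": 0,"ty": 0,"tz": 0,"yaw": 0,"claw": 2.6},{"tx": 0,"ty": 0,"tz": 0,"yaw": 0,"claw": 2.6},{"tx": 0,"ty": 0,"tz": 0,"yaw": 0,"claw": 2.6},{"tx": 0,"ty": 0,"tz": 1,"yaw": 0,"claw": 2.6},{"tx": 0,"ty": 0,"tz": 3,"yaw": 0,"claw": 2.6},{"tx": 0,"ty": 0,"tz": 4,"yaw": 0,"claw": 2.6},{"tx": 0,"ty": 0,"tz": 4,"yaw": 0,"claw": 0},{"tx": 0,"ty": 0,"tz": 4,"yaw": 0,"claw": 0},{"tx": 0,"ty": 0,"tz": 0,"yaw": 0,"claw": 0}]'

```text
time_s: 33.2
position: [0.5027, -0.1537, 0.2696]
tool_rot: [[0.031, 0.999, 0.009], [0.999, -0.031, -0.006], [-0.005, 0.01, -1.0]]
ft_force: [-0.1, -0.5, -0.0]
grip_width: -0.0002
gripper_force: 0.0
```

```bash
python3 - <<'E'
from h import *
for n in("top","scene"):
    p,d,m=shot(n,"h"+n); P=cloud(d,m); x,y,z=np.moveaxis(P,-1,0)
    k=(z>.09)&(z<.12)&(x>.57)&(x<.66)&(y>-.22)&(y<-.09); q=P[k]; print(n,"lid",k.sum(),np.median(q,0).round(4)); 
    if k.sum()>50: print(np.linalg.lstsq(np.c_[q[:,:2],np.ones(len(q))],q[:,2],rcond=None)[0].round(4))
    k=(z>.125)&(z<.21)&(x>.53)&(x<.59)&(y>-.345)&(y<-.27); q=P[k]; print("clamp",k.sum(),np.percentile(q,[3,50,97],axis=0).round(4).tolist())
E
```

```text
top lid 522 [ 0.6389 -0.1097  0.1055]
[-0.0087 -0.0071  0.11  ]
clamp 41 [[0.5478, -0.3207, 0.1765], [0.553, -0.3143, 0.1845], [0.5601, -0.3093, 0.1907]]
scene lid 1138 [ 0.614  -0.1504  0.1077]
[-0.0045  0.0158  0.1128]
clamp 10 [[0.5495, -0.306, 0.1254], [0.5554, -0.2781, 0.128], [0.5619, -0.2743, 0.1701]]
```

>>> servo_tool --steps '[{"tx": 0.5,"ty": -2,"tz": 0,"yaw": 0,"claw": 0},{"tx": 0.8,"ty": -2.5,"tz": 0,"yaw": 0,"claw": 0},{"tx": 0.8,"ty": -2.5,"tz": 0,"yaw": 0,"claw": 0},{"tx": 0.8,"ty": -2.5,"tz": 0,"yaw": 0,"claw": 0},{"tx": 0.8,"ty": -2.5,"tz": 0,"yaw": 0,"claw": 0},{"tx": 0.8,"ty": -2,"tz": 0,"yaw": 0,"claw": 0},{"tx": 0.8,"ty": -0.8,"tz": 0,"yaw": 0,"claw": 0},{"tx": 0,"ty": 0,"tz": -2,"yaw": 0,"claw": 0},{"tx": 0,"ty": 0,"tz": -2,"yaw": 0,"claw": 0},{"tx": 0,"ty": 0,"tz": 0,"yaw": 0,"claw": 0}]'

```text
time_s: 34.3
position: [0.5533, -0.3014, 0.2193]
tool_rot: [[0.032, 0.999, -0.006], [0.999, -0.032, 0.005], [0.005, -0.006, -1.0]]
ft_force: [-0.5, 0.7, 0.5]
grip_width: 0.0002
gripper_force: 0.0
```

>>> servo_tool --steps '[{"tx": 0.2,"ty": 0,"tz": -0.5,"yaw": 0,"claw": 0},{"tx": 0,"ty": -0.4,"tz": -1,"yaw": 0,"claw": 0},{"tx": 0,"ty": -0.4,"tz": -1,"yaw": 0,"claw": 0},{"tx": 0,"ty": -0.4,"tz": -1,"yaw": 0,"claw": 0},{"tx": 0,"ty": -0.4,"tz": -1,"yaw": 0,"claw": 0},{"tx": -0.1,"ty": -0.4,"tz": -1,"yaw": 0,"claw": 0},{"tx": 0,"ty": 0,"tz": 0,"yaw": 0,"claw": 0}]'

```text
time_s: 35.0
position: [0.5548, -0.3212, 0.1666]
tool_rot: [[0.032, 0.999, -0.002], [0.999, -0.032, 0.002], [0.002, -0.002, -1.0]]
ft_force: [0.2, 0.1, 0.1]
grip_width: -0.0002
gripper_force: 0.0
```

>>> servo_tool --steps '[{"tx": 0,"ty": -0.4,"tz": -0.8,"yaw": 0,"claw": 0},{"tx": 0,"ty": -0.4,"tz": -0.8,"yaw": 0,"claw": 0},{"tx": 0,"ty": -0.2,"tz": -0.5,"yaw": 0,"claw": 0},{"tx": 0,"ty": 0,"tz": -0.3,"yaw": 0,"claw": 0},{"tx": 0,"ty": 0,"tz": 0,"yaw": 0,"claw": 0},{"tx": 0,"ty": 0,"tz": 0,"yaw": 0,"claw": 0}]'

```text
time_s: 35.6
position: [0.5554, -0.3308, 0.1446]
tool_rot: [[0.031, 1.0, 0.0], [1.0, -0.031, 0.0], [0.0, 0.0, -1.0]]
ft_force: [0.3, -0.9, 0.1]
grip_width: -0.0001
gripper_force: 0.0
```

```bash
cat > cl.py <<'E'
from h import *
for n in("top","scene"):
    p,d,m=shot(n,"i"+n); P=cloud(d,m); x,y,z=np.moveaxis(P,-1,0)
    k=(z>.105)&(z<.21)&(x>.53)&(x<.59)&(y>-.39)&(y<-.285); q=P[k]; print(n,"clamp",k.sum(),np.percentile(q,[3,50,97],axis=0).round(4).tolist() if k.sum() else "")
E
python3 cl.py
```

```text
top clamp 0 
scene clamp 425 [[0.5341, -0.338, 0.1183], [0.5542, -0.3184, 0.1748], [0.5877, -0.2979, 0.2084]]
```

>>> servo_tool --steps '[{"tx": 0,"ty": 0,"tz": -0.2,"yaw": 0,"claw": 0},{"tx": 0,"ty": 0,"tz": -0.2,"yaw": 0,"claw": 0},{"tx": 0,"ty": 0,"tz": 0,"yaw": 0,"claw": 0}]'

```text
time_s: 36.0
position: [0.5557, -0.331, 0.1434]
tool_rot: [[0.031, 1.0, 0.002], [1.0, -0.031, -0.002], [-0.002, 0.002, -1.0]]
ft_force: [-3.6, 4.3, 16.6]
grip_width: -0.0002
gripper_force: 8.3
```

>>> servo_tool --steps '[{"tx": 0,"ty": 0,"tz": 2,"yaw": 0,"claw": 0},{"tx": 0,"ty": 0,"tz": 4,"yaw": 0,"claw": 0},{"tx": 2.5,"ty": 1,"tz": 0,"yaw": 0,"claw": 0},{"tx": 2.5,"ty": 1,"tz": 0,"yaw": 0,"claw": 0},{"tx": 2.5,"ty": 1,"tz": 0,"yaw": 0,"claw": 0},{"tx": 2,"ty": 0.4,"tz": 0,"yaw": 0,"claw": 0},{"tx": 0,"ty": 0,"tz": 0,"yaw": 0,"claw": 0},{"tx": 0,"ty": 0,"tz": 0,"yaw": 0,"claw": 0}]'

```text
time_s: 36.8
position: [0.6502, -0.2968, 0.2001]
tool_rot: [[0.031, 1.0, -0.001], [1.0, -0.031, 0.0], [0.0, -0.001, -1.0]]
ft_force: [0.3, -0.0, -0.8]
grip_width: -0.0
gripper_force: 0.0
```

```bash
python3 cl.py; python3 - <<'E'
from h import *
m=env.camera_model("top"); P=cloud(np.load("pics/atop.npz")["d"],m); x,y,z=np.moveaxis(P,-1,0)
k=(abs(x-.648)<.03)&(abs(y+.297)<.03)
for r in(.113,.116): q=P[k&(z>r)]; print(len(q),q.mean(0).round(4),np.percentile(q,[3,97],axis=0).round(4).tolist())
q=P[k&(z>.099)&(z<.111)]; print("collar?",len(q),np.median(q,0).round(4),np.percentile(q,[3,97],axis=0).round(4).tolist())
a=cv2.imread("pics/iscene.png")[70:220,260:420]; cv2.imwrite("pics/c8.png",cv2.convertScaleAbs(cv2.resize(a,None,fx=4,fy=4,interpolation=cv2.INTER_CUBIC),alpha=1.4))
E
```

```text
top clamp 9 [[0.5454, -0.3578, 0.1175], [0.5457, -0.3489, 0.1197], [0.5478, -0.3446, 0.1205]]
scene clamp 27 [[0.5513, -0.3119, 0.1165], [0.555, -0.2996, 0.1213], [0.5604, -0.286, 0.1242]]
104 [ 0.6471 -0.2968  0.1165] [[0.6355, -0.3084, 0.1138], [0.6592, -0.2849, 0.1199]]
64 [ 0.6475 -0.2971  0.1177] [[0.6353, -0.3081, 0.1161], [0.6587, -0.2861, 0.1202]]
collar? 160 [ 0.6424 -0.2922  0.1048] [[0.6268, -0.3173, 0.1005], [0.6666, -0.2759, 0.1098]]
```

View pics/c8.png

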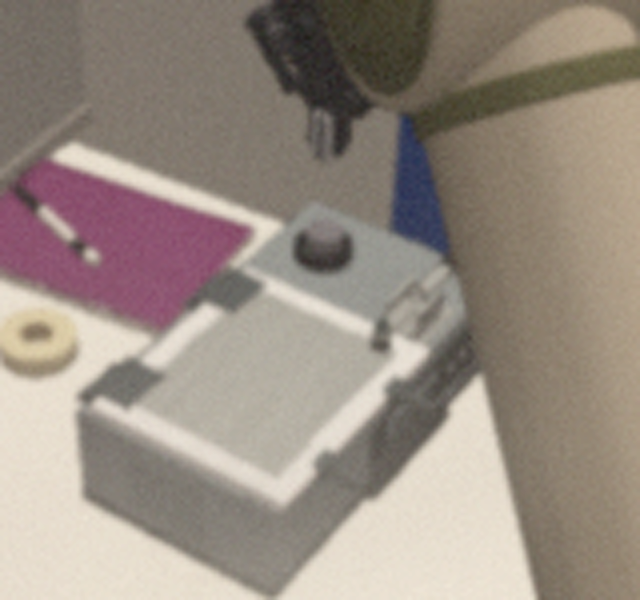

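>>> servo_tool --steps '[{"tx": 0,"ty": 0,"tz": -2,"yaw": 0,"claw": 0},{"tx": 0,"ty": 0,"tz": -2,"yaw": 0,"claw": 0},{"tx": 0,"ty": 0,"tz": -1.5,"yaw": 0,"claw": 0},{"tx": 0,"ty": 0,"tz": -0.5,"yaw": 0,"claw": 0},{"tx": 0,"ty": 0,"tz": -0.4,"yaw": 0,"claw": 0},{"tx": 0,"ty": 0,"tz": -0.4,"yaw": 0,"claw": 0},{"tx": 0,"ty": 0,"tz": -0.3,"yaw": 0,"claw": 0},{"tx": 0,"ty": 0,"tz": 0,"yaw": 0,"claw": 0}]'

```text
time_s: 37.7
position: [0.6503, -0.2974, 0.1306]
tool_rot: [[0.032, 1.0, 0.001], [1.0, -0.032, -0.001], [-0.001, 0.001, -1.0]]
ft_force: [-3.5, 0.1, 6.5]
grip_width: -0.0004
gripper_force: 3.2
```

>>> servo_tool --steps '[{"tx": 0,"ty": 0,"tz": -0.2,"yaw": 0,"claw": 0},{"tx": 0,"ty": 0,"tz": -0.2,"yaw": 0,"claw": 0},{"tx": 0,"ty": 0,"tz": 0,"yaw": 0,"claw": 0},{"tx": 0,"ty": 0,"tz": 0,"yaw": 0,"claw": 0}]'

```text
time_s: 38.1
position: [0.6504, -0.2974, 0.1299]
tool_rot: [[0.031, 1.0, 0.003], [1.0, -0.031, -0.003], [-0.003, 0.003, -1.0]]
ft_force: [-8.7, 3.7, 20.5]
grip_width: -0.0
gripper_force: 10.1
```

>>> servo_tool --steps '[{"tx": 0,"ty": 0,"tz": 0.6,"yaw": 0,"claw": 0},{"tx": 0,"ty": 0,"tz": 0,"yaw": 0,"claw": 0}]'

```text
time_s: 38.3
position: [0.6507, -0.2974, 0.1339]
tool_rot: [[0.031, 1.0, 0.003], [1.0, -0.031, -0.002], [-0.002, 0.003, -1.0]]
ft_force: [-1.4, -1.3, 4.2]
grip_width: -0.0001
gripper_force: 2.2
```

>>> servo_tool --steps '[{"tx": 0,"ty": 0,"tz": 0.4,"yaw": 0,"claw": 0},{"tx": 0,"ty": 0,"tz": 0,"yaw": 0,"claw": 0}]'

```text
time_s: 38.5
position: [0.6507, -0.2974, 0.1367]
tool_rot: [[0.031, 1.0, 0.002], [1.0, -0.031, -0.001], [-0.001, 0.002, -1.0]]
ft_force: [-1.0, -1.5, 3.1]
grip_width: -0.0002
gripper_force: 1.4
```

>>> servo_tool --steps '[{"tx": 0,"ty": 0,"tz": 0.2,"yaw": 0,"claw": 0},{"tx": 0,"ty": 0,"tz": 0,"yaw": 0,"claw": 0}]'

```text
time_s: 38.7
position: [0.6506, -0.2971, 0.1377]
tool_rot: [[0.031, 1.0, 0.001], [1.0, -0.031, -0.0], [-0.0, 0.001, -1.0]]
ft_force: [0.9, -1.9, 1.4]
grip_width: -0.0001
gripper_force: 1.1
```

>>> servo_tool --steps '[{"tx": 0,"ty": 0,"tz": 0.2,"yaw": 0,"claw": 0},{"tx": 0,"ty": 0,"tz": 0,"yaw": 0,"claw": 0}]'

```text
time_s: 38.9
position: [0.6503, -0.2965, 0.1392]
tool_rot: [[0.031, 1.0, -0.001], [1.0, -0.031, 0.001], [0.001, -0.001, -1.0]]
ft_force: [0.4, 0.4, 0.2]
grip_width: -0.0
gripper_force: 0.0
```

>>> servo_tool --steps '[{"tx": 0,"ty": 0,"tz": 3,"yaw": 0,"claw": 0},{"tx": 0,"ty": 0,"tz": 5,"yaw": 0,"claw": 0},{"tx": 0,"ty": 0,"tz": 4,"yaw": 0,"claw": 0},{"tx": -4,"ty": 0,"tz": 0,"yaw": 0,"claw": 0},{"tx": -4,"ty": 0,"tz": 0,"yaw": 0,"claw": 0},{"tx": -4,"ty": 0,"tz": 0,"yaw": 0,"claw": 0},{"tx": -4,"ty": 0,"tz": 0,"yaw": 0,"claw": 0},{"tx": 0,"ty": 0,"tz": 0,"yaw": 0,"claw": 0},{"tx": 0,"ty": 0,"tz": 0,"yaw": 0,"claw": 0}]'

```text
time_s: 39.8
position: [0.4901, -0.2968, 0.2598]
tool_rot: [[0.032, 0.999, 0.0], [0.999, -0.032, 0.0], [0.0, 0.0, -1.0]]
ft_force: [0.4, 1.1, 0.6]
grip_width: 0.0001
gripper_force: 0.0
```

```bash
python3 - <<'E'
from h import *
for n in("top","scene"):
    p,d,m=shot(n,"z"+n); P=cloud(d,m); x,y,z=np.moveaxis(P,-1,0)
    k=(z>.105)&(z<.21)&(x>.53)&(x<.58)&(y>-.39)&(y<-.285); q=P[k]; print(n,"clamp",k.sum(),np.percentile(q,[3,50,97],axis=0).round(4).tolist() if k.sum() else "")
    k=(z>.113)&(abs(x-.648)<.02)&(abs(y+.297)<.02)&(z<.13); print("start",k.sum(),P[k].mean(0).round(4))
    k=(z>.09)&(z<.12)&(x>.57)&(x<.66)&(y>-.22)&(y<-.09); print("lid z",np.median(z[k]))
E
```

```text
top clamp 42 [[0.5508, -0.3094, 0.1172], [0.5556, -0.2971, 0.1207], [0.5605, -0.2851, 0.1245]]
start 102 [ 0.6474 -0.2969  0.1169]
lid z 0.1054748410160048
scene clamp 85 [[0.5475, -0.3526, 0.1153], [0.5531, -0.321, 0.1219], [0.5602, -0.2886, 0.1259]]
start 57 [ 0.6482 -0.2922  0.1173]
lid z 0.10765147425904165
```

View pics/zscene.png

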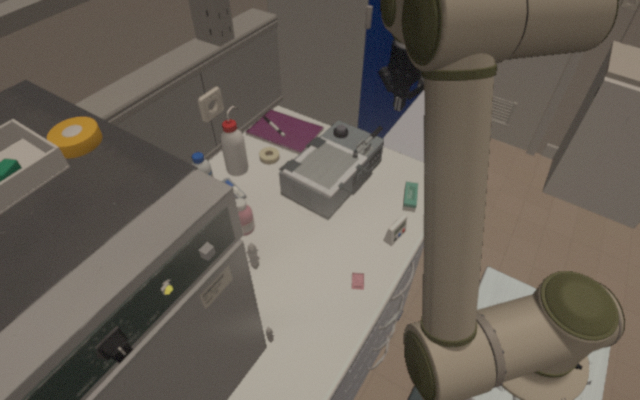

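```bash
python3 -c "
from rig import env
print(env.close_job())"
```

```text
the job is handed in; nothing more can be done
None
```

The job is handed in, with no verdict returned: the basket with the left-hand pink and the yellow cassette is on the retort floor, the lid is shut, the clamp is down, the start plunger was pushed in about 8 mm and has sprung back, and the look-alike pink cassette was left on the bench.

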